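Fit the keyed core hub on the label rewinder and load the roll

ROBOT

A 7-joint arm with a two-finger parallel gripper is mounted at the origin on the work surface; the furniture and walls round the work are solid. World frame = base frame: x ahead of the robot, y to its left, z up, the work surface at z = 0. Lengths are in m, angles in rad, forces in N, time in s.
With the tool pointing down it reaches from about 0.35 to 0.9 m from the base axis. Payload 8.1 kg.
Tool frame: the origin (TCP) lies at the very end of the fingers, on their centre line; the grasp point (between the pads) lies 19 mm behind it (arm.grasp_offset is the distance from the TCP to the grasp point, in m); z points along the fingers, y is the direction in which the jaws open and shut (so a half turn about z gives the same grasp; the last joint's range is limited). The gripper opens to 92 mm and grips with 3 to 60 N. Pads are 19 mm wide; open, the fingers measure 130 mm over their backs; the gripper's body (75 mm by 190 mm) begins 47 mm behind the grasp point.
Start: joints at [1.13, 0.434, 0.025, 1.573, -0.012, 1.134, -0.075], TCP at [0.207, -0.59, 0.227] pointing down, gripper open.
Joint ranges: [-2.62, 2.62], [-0.44, 2.09], [-1.27, 1.32], [0.08, 2.57], [-1.32, 4.46], [0.12, 2], [-2.74, 2.74]. Speed limits (rad/s): [2.22, 2.22, 3.01, 3.01, 3.14, 3.14, 3.14].

INTERFACE

Orientations are given as a rotation vector (axis times angle).
In Python, from cell import arm, eyes, workorder gives the robot as it stands.
- The arm moves only by the shell command python3 -m inch 'ROWS' [FORCE]. ROWS is JSON, a list that holds one entry, the list of rows, each a list of 5 numbers: the closure, from 0 (fully open) to 1 (shut), then the shift along the tool's x, y, z in mm, then the turn about the tool's z in degrees. A call has 1 to 12 rows; each row shifts and turns the pose as measured when the row begins, along the tool's axes as they then stand; what a row does not reach is not made up. A row lasts 1/10 s, in which the tool goes at most 50 mm and 8.59 degrees, less where a joint would pass 70% of its speed; a pose out of reach is approached as far as the arm can. A call with a gripper value outside its range is refused whole. The fingers move at their own pace and stop on an object; FORCE is the grip in N (left out, the last holds). Time passes only in rows, so rows that do not move let the fingers close. It gives the time, the measured TCP pose, the force and the opening at its end, in the units of the state.
- arm.observe(): the state, without advancing time (a new reading comes with each control period).
- eyes.get_image(name): name is "side" or "top"; returns a dict with "frame" (384x512x3 uint8, blue, green, red), "intrinsics" (3x3 intrinsics, pixels), "rvec" (rotation vector, rad) and "tvec" (3), from world to camera coordinates, as OpenCV has them. Camera axes: x right, y down, z forward; pixel columns grow to the right and rows downward; lengths in m; the calibration is good to about 2 mm. A picture is of the moment at which its call begins. There is no depth.
- workorder.sign_off(): hands the job in, once; it reports no verdict.
The state is a dict: "clock": time; "joints": joint angles; "dq": joint speeds; "joint_efforts": joint torques, N m; "position": TCP position; "ee_rot": TCP orientation; "force": force on the tool from outside, world axes, zero at the start; "ft_torque": the same for the moment, N m; "width": opening from 0.0 (shut) to 1.0 (fully open).
Only numpy, scipy, OpenCV 4.12 (cv2) and the standard library are available. Lean on these libraries where they do the work, as an engineer would, in place of code of your own. Each camera call takes 0.05 s, during which the arm holds its last target.

TASK

Get the label rewinder ready: put the blue core hub on the steel spindle and, pressing only lightly, turn it until the key inside its bore drops into the spindle's keyway and the hub sits fully home on the platter. Then slip the label roll gently over the hub until it lies flat on the platter, let go, and leave the vials and the small carton where they are.

Things in the scene. Friction and masses are not known exactly. Their poses are not given: they have to be found in the camera images.
- rewinder: Desktop label rewinder, fixed: grey box 150 x 140 mm, 44 mm high, speed dial and rocker switch on its front. Origin on the desk under the spindle's axis; x points from front to rear, z up. On top a grey platter, 110 mm across, carries the spindle. A guide roller on a post, 16 mm across, stands at x = 63, y = 58 mm and reaches 90 mm above the desk.
- spindle_foot (a point): Point on the spindle's axis at the platter's upper face, 52 mm above the desk, where the hub's underside comes to rest; axes as the rewinder's. A brake holds platter and spindle against about 0.08 N m, so a hub pressed hard (over roughly 15 N) drags the spindle round with it instead of sliding round on it.
- spindle_top (a point): Centre of the upper end of the upright steel spindle, 24 mm in diameter, 36 mm long, with a 1.2 mm bevel at this end; axes as the rewinder's, whatever the spindle's angle. A keyway 7.6 mm wide, 7 mm deep runs down its whole length. It faces the rewinder's front (-x) to within 1 rad (57 degrees) either way; its angle is not measured.
- hub_grip (a point): Centre of the grip bar of the blue core hub (loose, standing upright), 55 mm above the hub's underside. The bar is 28 mm long (hub x), 10 mm thick (hub y), 26 mm high, and stands on the flat top of the round body, 36 mm across and 42 mm high; 68 mm high over all, 110 g. Hub axes; z up.
- hub_foot (a point): Centre of the hub's underside; hub axes. Here opens a bore 25.6 mm wide (2 mm bevel), 38 mm deep. On its -x side (white index lines on the bar's top and the hub's side) a steel key 6 mm wide reaches 7 mm into the bore, from 22 mm above the underside upward: off the keyway it rides on the spindle's end, the underside 14 mm above the platter; in the keyway the hub sinks these 14 mm.
- roll_centre (a point): Centre of the loose roll of white labels, standing on end, half-way up (25 mm above its underside): outer diameter 60 mm, a 40 mm hole right through, 50 mm high, 130 g. z is the roll's axis.
- roll_foot (a point): Centre of the roll's underside.
- vial_b_mid (a point): Middle of a loose white vial with a blue cap, 24 mm across, 51 mm high; to be left alone.
- vial_c_mid (a point): Middle of a loose white vial with a green cap, 24 mm across, 56 mm high; to be left alone.
- carton_a_mid (a point): Middle of a loose small white carton lying flat, 50 x 85 x 22 mm; to be left alone.
- mfp_printer: Tall office printer, fixed, an obstacle only: 342 mm deep (away from the robot), 400 mm wide, 368 mm high. Origin under its centre, its own x axis points to the robot's right. It stands behind the left half of the work area: swing the arm past it on the robot's side, not over it.
Things that resemble listed ones, but are neither listed nor needed, are in the scene too. Leave any pink look-alike of the part that bears hub_grip alone.

How it is judged:
By the outcome, as a careful person would: the job done as asked, in the order asked, and still so for the second after the job is handed in, with the robot touching nothing.
It also fails if it takes over 72 s, if anything falls off the work surface, if the arm or the gripper's body presses on something with over 40 N, if the wrist force passes 120 N, or if a joint passes its speed limit or range.

## Working session

There is one attempt and no reset: what is moved stays moved. The work goes in short steps, Python scripts to look and compute and a shell command to move; the robot and the scene stay as the last step left them, time stands still between calls to the robot, and variables do not carry over. Pictures are saved under pics/ and viewed, and the job is handed in when it is done.

```bash
ls; mkdir -p pics; python3 - <<'E'
from cell import arm, eyes, workorder
import cv2
s=arm.observe()
for k,v in s.items(): print(k,v)
print(arm.grasp_offset)
for n in ("side","top"):
    d=eyes.get_image(n); cv2.imwrite(f"pics/{n}0.png",d["frame"]); print(n,d["intrinsics"],d["rvec"],d["tvec"])
E
```

```text
pics
clock 0.0
joints [ 1.13039435  0.4352045   0.02495792  1.57411076 -0.01159161  1.1340045
 -0.07508261]
dq [ 0.00154509 -0.00022045  0.00019262 -0.0005939  -0.00030813 -0.00129218
 -0.0001881 ]
joint_efforts [ 5.94960420e-04 -6.67853665e+01  9.85289030e-01 -3.14464402e+01
 -6.06085430e-02  4.28909634e-02  1.81979822e-04]
position [ 0.20691138 -0.589203    0.22595101]
ee_rot [-3.09539012e+00 -5.27787066e-01  6.39238580e-04]
force [-0.56181504 -0.23264518 -0.68280689]
ft_torque [ 0.02227305  0.01184236 -0.05419257]
width 0.9982940199611163
0.0188
side [[484.64047802   0.         252.57844374]
 [  0.         484.64047802 195.44970345]
 [  0.           0.           1.        ]] [ 1.94091037 -0.61133787  0.37833484] [-0.34556934  0.22323092  1.09037049]
top [[466.28579679   0.         261.69008905]
 [  0.         466.28579679 193.52207667]
 [  0.           0.           1.        ]] [ 2.14818235 -2.18262123  0.12311564] [0.11912142 0.48467937 1.19948476]
```

View pics/side0.png

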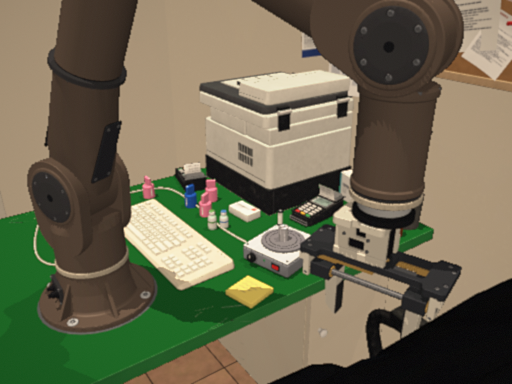

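View pics/top0.png

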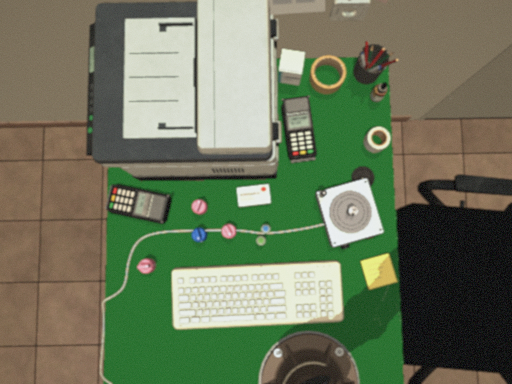

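```bash
cat > h.py <<'E'
import numpy as np, cv2
from cell import arm, eyes, workorder
def cam(d):
    R=cv2.Rodrigues(np.array(d["rvec"],float))[0]; t=np.array(d["tvec"],float).reshape(3); return np.array(d["intrinsics"]),R,t
def proj(d,p):
    K,R,t=cam(d); q=K@(R@np.asarray(p,float)+t); return q[:2]/q[2]
def onz(d,uv,z):
    K,R,t=cam(d); c=-R.T@t; r=R.T@np.linalg.solve(K,[uv[0],uv[1],1]); return c+r*(z-c[2])/r[2]
def tri(d1,u1,d2,u2):
    A=[];
    K,R,t=cam(d1);P1=K@np.c_[R,t];K,R,t=cam(d2);P2=K@np.c_[R,t]
    X=cv2.triangulatePoints(P1,P2,np.array(u1,float).reshape(2,1),np.array(u2,float).reshape(2,1)).ravel()
    X=X[:3]/X[3]; return X, proj(d1,X)-u1, proj(d2,X)-u2
def crop(d,x0,y0,w,h,s,name):
    f=d["frame"][y0:y0+h,x0:x0+w]; f=cv2.resize(f,None,fx=s,fy=s,interpolation=cv2.INTER_CUBIC)
    for i in range(0,w,10): cv2.putText(f,str(x0+i),(i*s,8),0,.3,(0,255,255),1); cv2.line(f,(i*s,10),(i*s,14),(0,255,255),1)
    for i in range(0,h,10): cv2.putText(f,str(y0+i),(0,i*s+4),0,.3,(0,255,255),1); cv2.line(f,(20,i*s),(24,i*s),(0,255,255),1)
    cv2.imwrite("pics/"+name,f)
E
python3 - <<'E'
from h import *
import pickle
t=eyes.get_image("top");s=eyes.get_image("side")
pickle.dump((t,s),open("img0.pkl","wb"))
crop(t,130,180,150,100,5,"t_hub.png")
crop(s,130,160,150,80,5,"s_hub.png")
crop(t,300,110,110,150,4,"t_rew.png")
crop(s,230,190,100,90,6,"s_rew.png")
E
```

```text
(no output)
```

View pics/t_hub.png

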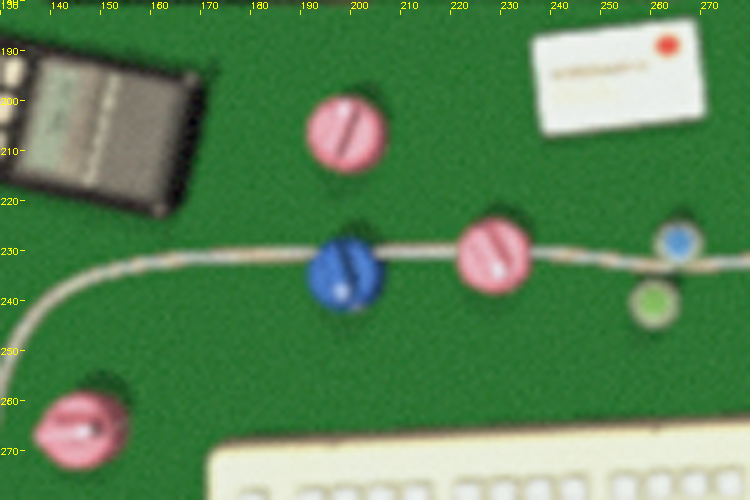

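View pics/s_hub.png

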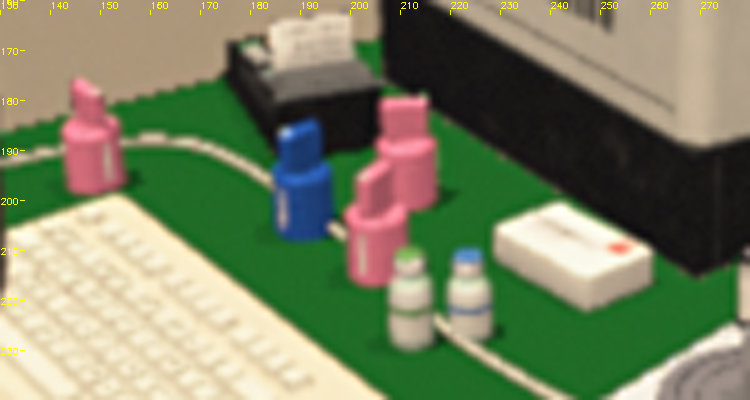

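View pics/t_rew.png

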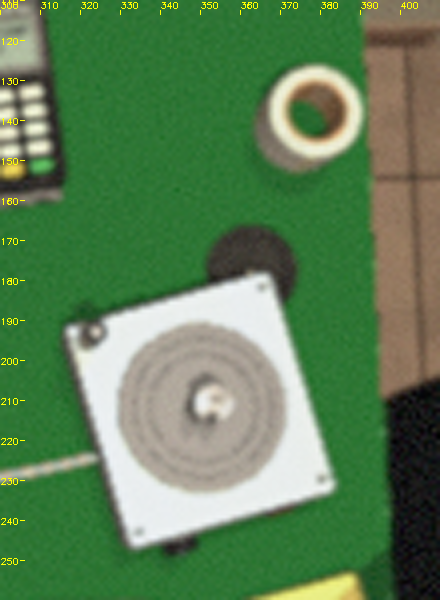

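View pics/s_rew.png

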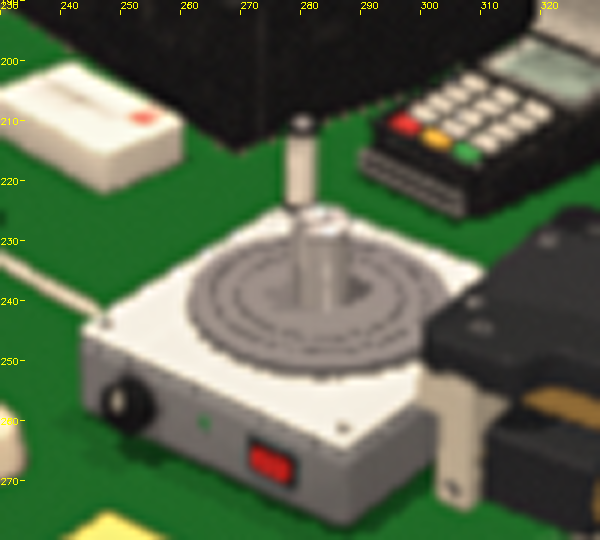

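```bash
python3 - <<'E'
from h import *
import pickle
np.set_printoptions(precision=4,suppress=True)
t,s=pickle.load(open("img0.pkl","rb"))
for d in (t,s):
    K,R,T=cam(d); print(-R.T@T)
print("corners z44",[onz(t,u,.044) for u in [(316.5,191),(366,178),(383,233),(332.5,247)]])
print("platter", onz(t,(350,211),.052), "spindle top",onz(t,(353,210),.088))
print("tri sp", tri(t,(353,210),s,(283.5,226)))
print("roller", tri(t,(323,192),s,(280.5,210.5)))
print("hub bar", tri(t,(198.5,233),s,(189.5,185)))
print("hub idx", tri(t,(197.5,238),s,(187,187)))
print("roll", onz(t,(379,136.5),.05), onz(t,(377.8,141),.0),)
f=t["frame"]; hsv=cv2.cvtColor(f,cv2.COLOR_BGR2HSV)
for n,d,(x0,y0,w,h) in (("t",t,(180,215,40,40)),("s",s,(175,175,30,40))):
    c=d["frame"][y0:y0+h,x0:x0+w].astype(int); m=(c[...,0]>c[...,1]+25)&(c[...,0]>c[...,2]+25)
    ys,xs=np.nonzero(m); print(n,xs.mean()+x0,ys.mean()+y0,xs.min()+x0,xs.max()+x0,ys.min()+y0,ys.max()+y0)
E
```

```text
[0.3507 0.1156 1.2456]
[-0.2196 -0.9297  0.6675]
corners z44 [array([ 0.4889, -0.0309,  0.044 ]), array([ 0.521 , -0.1607,  0.044 ]), array([ 0.3776, -0.1986,  0.044 ]), array([ 0.344 , -0.0676,  0.044 ])]
platter [ 0.435  -0.1143  0.052 ] spindle top [ 0.4348 -0.115   0.088 ]
tri sp (array([ 0.4345, -0.1146,  0.0887]), array([-0.0738,  0.1181]), array([ 0.129 , -0.0219]))
roller (array([ 0.4812, -0.0418,  0.087 ]), array([-0.002 ,  0.0032]), array([ 0.0033, -0.0006]))
hub bar (array([0.3822, 0.2729, 0.0711]), array([-0.4508,  0.8921]), array([ 0.7726, -0.0219]))
hub idx (array([0.3719, 0.2749, 0.0663]), array([-0.0141,  0.0281]), array([ 0.0244, -0.0005]))
roll [ 0.6292 -0.1979  0.05  ] [ 0.6284 -0.2072  0.    ]
t 198.60377358490567 234.47169811320754 192 206 228 241
s 190.17937219730942 195.84304932735427 185 195 183 207
```

```bash
python3 - <<'E'
from h import *
import pickle
np.set_printoptions(precision=4,suppress=True)
t,s=pickle.load(open("img0.pkl","rb"))
crop(t,184,220,32,28,24,"t_hub2.png")
crop(s,176,176,30,38,15,"s_hub2.png")
crop(t,335,195,34,30,22,"t_sp2.png")
E
```

```text
(no output)
```

View pics/t_hub2.png

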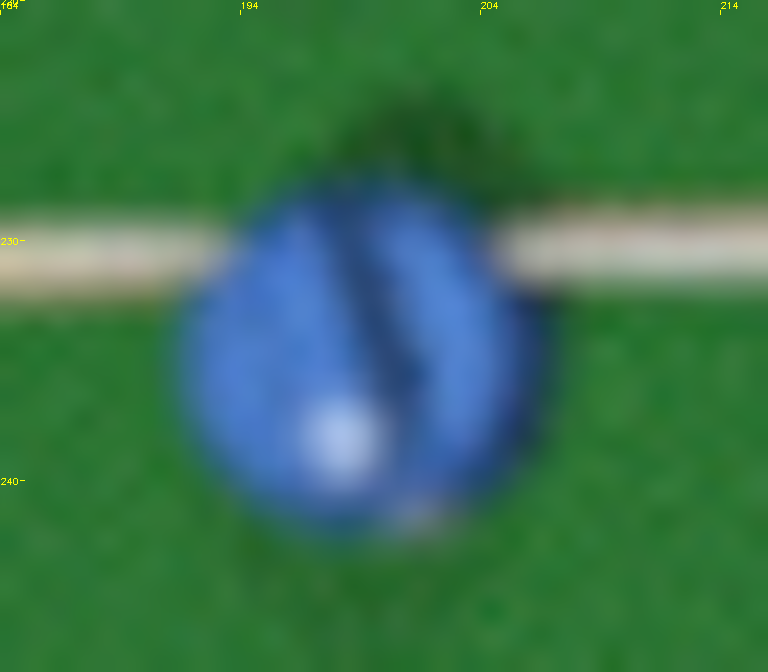

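View pics/s_hub2.png

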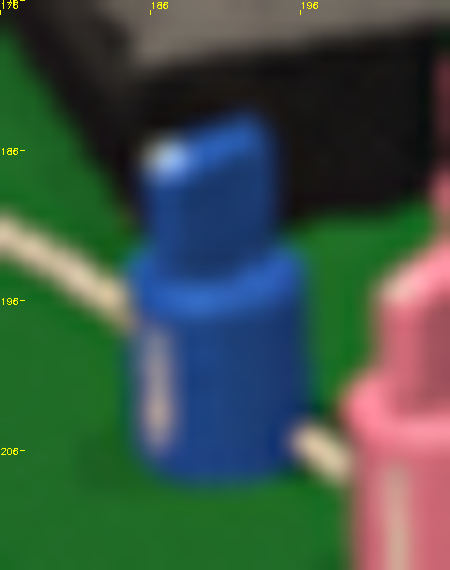

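View pics/t_sp2.png

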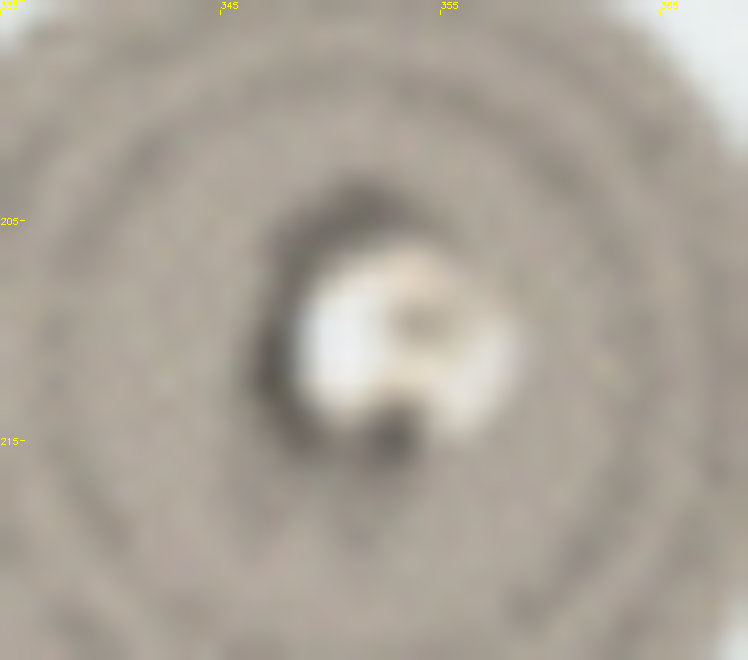

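```bash
cat > fit.py <<'E'
from h import *
import pickle
from scipy.optimize import minimize
np.set_printoptions(precision=4,suppress=True)
t,s=pickle.load(open("img0.pkl","rb"))
SS=8
def mask(d,x,y,yaw,box):
    x0,y0,w,h=box; M=np.zeros((h*SS,w*SS),np.uint8)
    c,sn=np.cos(yaw),np.sin(yaw)
    a=np.linspace(0,2*np.pi,40)
    cyl=[(18*np.cos(q),18*np.sin(q),z) for q in a for z in (0,42)]
    bar=[(i*14,j*5,z) for i in(-1,1) for j in (-1,1) for z in (42,68)]
    for P in (cyl,bar):
        P=np.array(P)/1000
        W=np.c_[x+c*P[:,0]-sn*P[:,1],y+sn*P[:,0]+c*P[:,1],P[:,2]]
        q=np.array([proj(d,p) for p in W])
        q=((q-[x0,y0]+.5)*SS-.5)
        cv2.fillConvexPoly(M,cv2.convexHull(q.astype(np.float32)).astype(np.int32),1)
    return cv2.resize(M.astype(np.float32),(w,h),interpolation=cv2.INTER_AREA)
boxes={"t":(180,215,40,40),"s":(175,175,30,40)}
obs={}
for n,d in (("t",t),("s",s)):
    x0,y0,w,h=boxes[n]; c=d["frame"][y0:y0+h,x0:x0+w].astype(int)
    m=((c[...,0]>c[...,1]+12)&(c[...,0]>c[...,2]+20)&(c[...,0]>60)).astype(np.uint8)
    m=cv2.morphologyEx(m,cv2.MORPH_CLOSE,np.ones((5,5)))
    nl,l,st,_=cv2.connectedComponentsWithStats(m); k=1+st[1:,4].argmax(); obs[n]=(l==k).astype(np.float32); print(n,obs[n].sum())
def cost(p,views="ts"):
    e=0
    if "t" in views: e+=np.abs(mask(t,p[0],p[1],p[2],boxes["t"])-obs["t"]).sum()
    if "s" in views: e+=np.abs(mask(s,p[0],p[1],p[2],boxes["s"])-obs["s"]).sum()
    return e
for v in ("ts","t","s"):
    best=None
    for y0 in (-.2,.2,.5):
        r=minimize(cost,[.385,.278,y0],args=(v,),method="Nelder-Mead",options=dict(initial_simplex=np.array([[.385,.278,y0],[.395,.278,y0],[.385,.288,y0],[.385,.278,y0+.3]])))
        if best is None or r.fun<best.fun: best=r
    print(v,best.x,best.fun)
    p=best.x
    if v=="ts": P=p
for n,d in(("t",t),("s",s)):
    c,sn=np.cos(P[2]),np.sin(P[2])
    for q in [(-.012,0,.068),(0,0,.068),(.014,-.005,.068),(-.014,-.005,.068),(-.018,0,.03)]:
        print(n,q,proj(d,[P[0]+c*q[0]-sn*q[1],P[1]+sn*q[0]+c*q[1],q[2]]))
c=onz(t,(352.9,210.3),.088);k=onz(t,(352.3,214.0),.088);print("key",c,k,np.degrees(np.arctan2(*(c-k)[1::-1])))
print("roll", onz(t,(378.4,137.5),.05))
E
python3 fit.py
```

```text
t 171.0
s 244.0
ts [0.3816 0.2781 0.0579] 43.125
t [ 0.3818  0.2775 -0.0631] 15.1875
s [0.3832 0.282  0.1695] 20.96875
t (-0.012, 0, 0.068) [196.4345 238.9819]
t (0, 0, 0.068) [196.1561 234.2035]
t (0.014, -0.005, 0.068) [197.814  228.4957]
t (-0.014, -0.005, 0.068) [198.468  239.6318]
t (-0.018, 0, 0.03) [198.5834 241.5045]
s (-0.012, 0, 0.068) [185.9075 186.4123]
s (0, 0, 0.068) [189.3391 185.3853]
s (0.014, -0.005, 0.068) [194.1773 184.7238]
s (-0.014, -0.005, 0.068) [186.1963 187.1209]
s (-0.018, 0, 0.03) [185.0128 198.3402]
key [ 0.4341 -0.1147  0.088 ] [ 0.4249 -0.1129  0.088 ] -11.317070315640319
roll [ 0.6266 -0.1962  0.05  ]
```

```bash
python3 -m inch '[[[0.5,40,-22,0,0],[0.5,40,-22,0,0],[0.5,40,-22,0,0],[0.5,40,-22,0,0],[0.5,40,-22,0,0],[0.5,40,-22,0,0],[0.5,40,-22,0,0]]]' 20; python3 - <<'E'
import re
s=open('fit.py').read()
s=s[:s.index('for v in ("ts"')]
exec(s)
for yaw in (.25,.33,.4):
  for v in ("ts","t","s"):
    r=minimize(lambda p:cost([p[0],p[1],yaw],v),[.382,.278],method="Nelder-Mead",options=dict(initial_simplex=[[.382,.278],[.39,.278],[.382,.285]])); print(yaw,v,r.x,r.fun)
for u in [(105,176),(275,172),(275,150)]: print(onz(t,u,.1),onz(t,u,.368))
E
```

```text
clock: 0.9
position: [0.4208, -0.3504, 0.224]
ee_rot: [3.1, 0.504, -0.007]
force: [2.0, -1.3, 0.7]
width: 0.509
t 171.0
s 244.0
0.25 ts [0.3815 0.2781] 45.0625
0.25 t [0.3816 0.2777] 15.4375
0.25 s [0.3828 0.2818] 21.671875
0.33 ts [0.3817 0.2778] 46.265625
0.33 t [0.3818 0.2776] 15.4375
0.33 s [0.3831 0.2818] 22.4375
0.4 ts [0.3816 0.278 ] 46.890625
0.4 t [0.3817 0.2774] 15.0625
0.4 s [0.3832 0.2818] 23.71875
[0.5282 0.4997 0.1   ] [0.4867 0.4098 0.368 ]
[0.5316 0.0777 0.1   ] [0.4893 0.0866 0.368 ]
[0.5872 0.0767 0.1   ] [0.5319 0.0858 0.368 ]
```

```bash
python3 -m inch '[[[0.5,13,-42,0,0],[0.5,13,-42,0,0],[0.5,13,-42,0,0],[0.5,13,-42,0,0],[0.5,13,-42,0,0],[0.5,13,-42,0,0],[0.5,13,-42,0,0],[0.5,13,-42,0,0],[0.5,9,-40,0,0]]]'; python3 - <<'E'
from h import *
import pickle
s=eyes.get_image("side"); pickle.dump(s,open("s1.pkl","wb"))
cv2.imwrite("pics/s1.png",s["frame"]); crop(s,290,140,130,90,6,"s1_roll.png")
E
```

```text
clock: 1.8
position: [0.4098, 0.0586, 0.2233]
ee_rot: [3.098, 0.51, -0.0]
force: [1.0, 1.1, -0.3]
width: 0.503
```

View pics/s1.png

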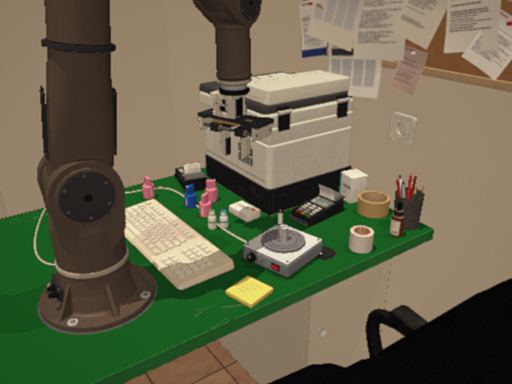

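View pics/s1_roll.png

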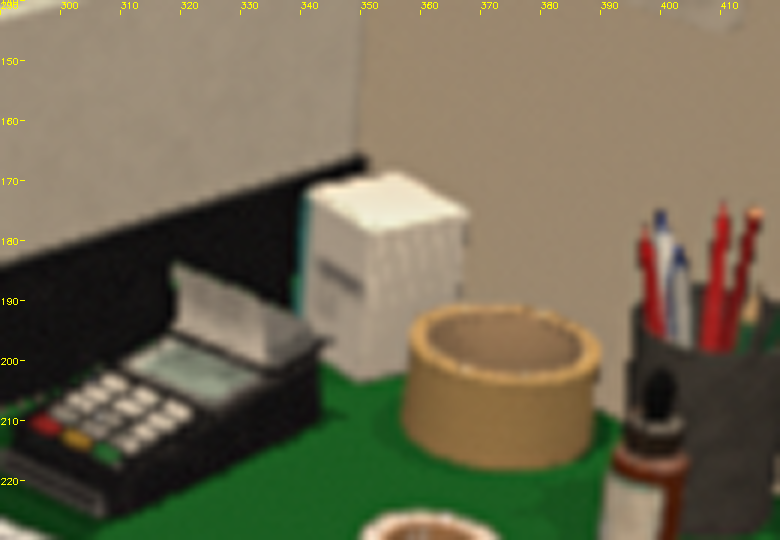

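```bash
python3 -m inch '[[[0.5,9,-44,0,0],[0.5,9,-44,0,0],[0.5,9,-44,0,0],[0.5,9,-44,10,0],[0.5,9,-42,20,0],[0.5,0,0,40,0],[0.5,0,0,40,0],[0.5,0,0,20,0],[0.5,0,0,0,0]]]'; python3 - <<'E'
from h import *
import pickle
s=eyes.get_image("side"); t=eyes.get_image("top"); pickle.dump((t,s),open("img1.pkl","wb"))
crop(s,150,130,90,90,6,"s2_hub.png");crop(t,165,190,80,70,8,"t2_hub.png");crop(s,335,215,60,50,12,"s2_roll.png")
E
```

```text
clock: 2.75
position: [0.3804, 0.295, 0.0911]
ee_rot: [-3.091, -0.525, -0.01]
force: [-0.1, -0.4, 0.2]
width: 0.499
```

View pics/s2_hub.png

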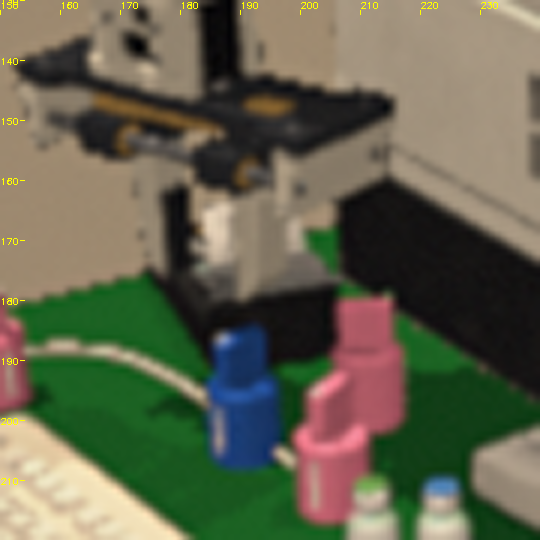

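View pics/t2_hub.png

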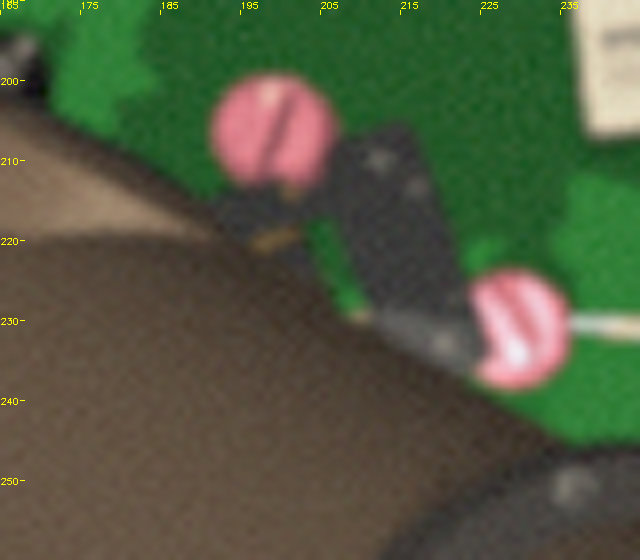

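View pics/s2_roll.png

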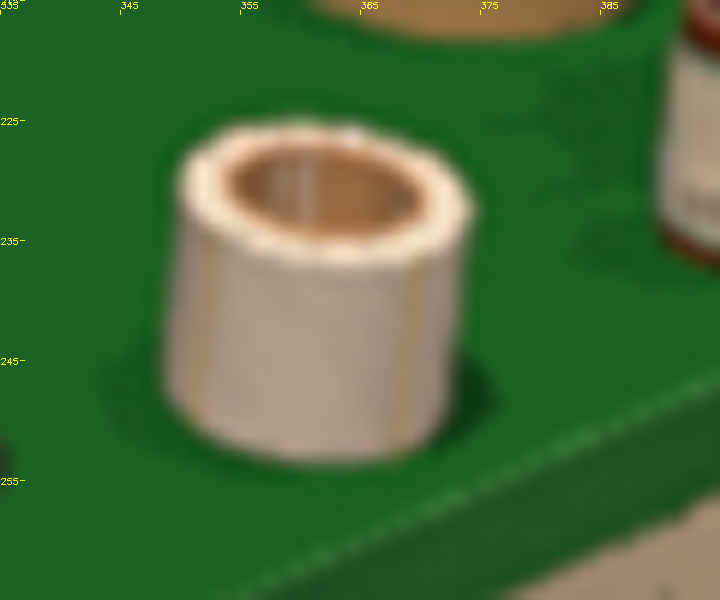

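```bash
python3 -m inch '[[[0.5,-4,15,0,0],[0.5,0,0,0,0]]]'; python3 - <<'E'
from h import *
import pickle
np.set_printoptions(precision=4,suppress=True)
t,s=pickle.load(open("img1.pkl","rb"))
print(proj(s,[.3804,.295,.0911]))
print(tri(t,(378.4,137.5),s,(361.3,230.6)))
print("hub bar top sees", proj(s,[.382,.279,.068]), proj(s,[.382-.014*.944,.279-.014*.33,.068]))
d=eyes.get_image("side"); crop(d,150,130,90,90,6,"s3_hub.png")
print(proj(d,[.382,.279,.0911]),arm.observe()["position"])
E
```

```text
clock: 3.05
position: [0.3844, 0.2811, 0.0962]
ee_rot: [-3.088, -0.523, -0.021]
force: [0.7, -0.6, 0.6]
width: 0.505
[185.8779 176.6373]
(array([ 0.6258, -0.1956,  0.0506]), array([-0.1674,  0.2293]), array([ 0.2599, -0.0755]))
hub bar top sees [189.3232 185.2457] [186.1381 186.8089]
[188.8466 178.2247] [0.3846 0.2829 0.0967]
```

View pics/s3_hub.png

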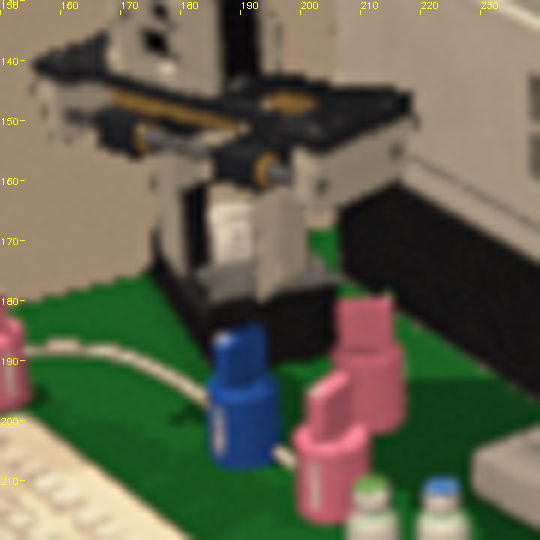

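```bash
python3 -m inch '[[[0.5,-4,3,15,0],[0.5,0,0,15,0],[0.5,0,0,10,0],[0.5,0,0,0,0],[0.5,0,0,0,0]]]'; python3 - <<'E'
from h import *
d=eyes.get_image("side"); crop(d,150,130,90,90,6,"s4_hub.png")
o=arm.observe(); print(o["position"],o["dq"])
E
```

```text
clock: 3.6
position: [0.3863, 0.2841, 0.0611]
ee_rot: [-3.081, -0.52, -0.04]
force: [0.5, 0.0, 0.4]
width: 0.501
[0.38632478 0.28414553 0.06112239] [ 0.00331116 -0.00164382  0.00103156  0.0028894   0.00111916 -0.0013736
  0.00169991]
```

View pics/s4_hub.png

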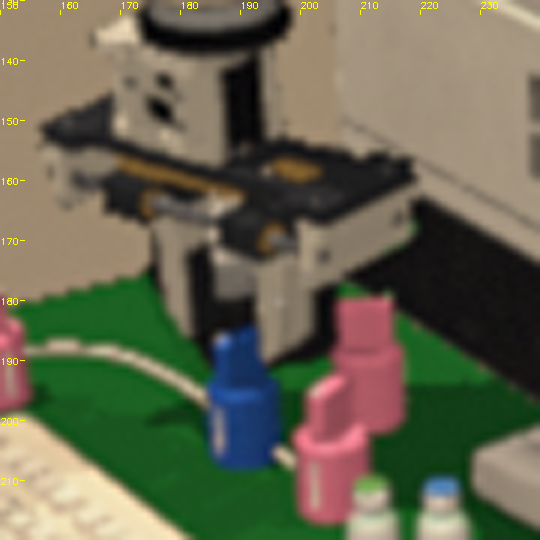

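```bash
cat >> h.py <<'E'
def st(target=None, yaw=None):
    o=arm.observe(); R=cv2.Rodrigues(np.array(o["ee_rot"],float))[0]; p=np.array(o["position"])
    print("t %.2f"%o["clock"],"p(mm)",np.round(p*1000,1),"yaw %.1f"%np.degrees(np.arctan2(R[1,0],R[0,0])),"tool z",np.round(R[:,2],4),"F",np.round(o["force"],1),"T",np.round(o["ft_torque"],2),"w %.3f"%o["width"],"q",np.round(o["joints"],2))
    if target is not None: print("shift tool mm",np.round(R.T@(np.array(target)-p)*1000,1))
    return o,R
E
python3 -c "
from h import *
st([.382,.279,.047])"
```

```text
t 3.65 p(mm) [386.3 284.1  61.1] yaw 19.2 tool z [ 0.0222  0.0212 -0.9995] F [ 0.1  0.  -0.3] T [-0.07 -0.01 -0.03] w 0.498 q [-0.38  0.46 -0.47  2.1   0.35  0.63 -2.32]
shift tool mm [-6.2  3.6 13.9]
```

```bash
python3 -m inch '[[[0.5,-6,4,0,0],[0.5,0,0,0,0],[0.5,0,0,0,0]]]'; python3 -c "
from h import *
st([.382,.279,.047])"
```

```text
clock: 3.95
position: [0.3821, 0.2785, 0.0621]
ee_rot: [-3.08, -0.52, -0.042]
force: [0.6, -0.3, 0.0]
width: 0.495
t 3.95 p(mm) [382.1 278.5  62.1] yaw 19.2 tool z [ 0.0237  0.0223 -0.9995] F [ 0.6 -0.3  0. ] T [-0.02 -0.01 -0.02] w 0.495 q [-0.37  0.45 -0.47  2.11  0.35  0.62 -2.32]
shift tool mm [-0.3 -0.3 15.1]
```

```bash
python3 -m inch '[[[0.5,0,0,8,0],[0.5,0,0,8,0],[0.5,0,0,0,0],[0.5,0,0,0,0]]]'; python3 -c "
from h import *
st([.382,.279,.047]);d=eyes.get_image('side'); crop(d,160,150,70,70,8,'s5_hub.png')"
```

```text
clock: 4.35
position: [0.3826, 0.2788, 0.0447]
ee_rot: [-3.08, -0.52, -0.042]
force: [-0.1, -0.3, -0.5]
width: 0.5
t 4.35 p(mm) [382.6 278.8  44.7] yaw 19.2 tool z [ 0.0238  0.0223 -0.9995] F [-0.1 -0.3 -0.5] T [-0.04  0.06 -0.04] w 0.500 q [-0.39  0.47 -0.45  2.13  0.37  0.58 -2.35]
shift tool mm [-0.4 -0.4 -2.3]
```

View pics/s5_hub.png

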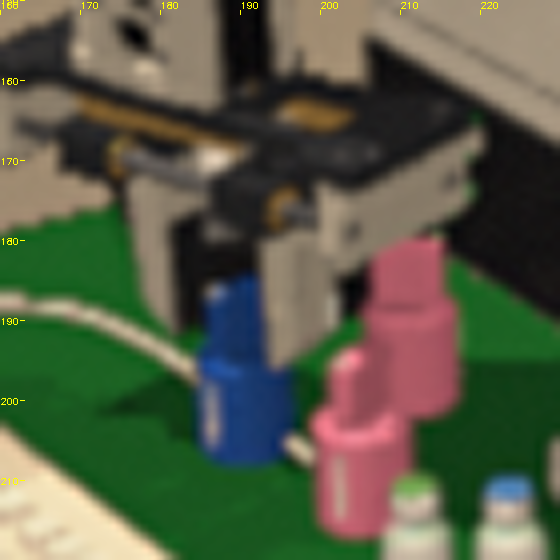

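```bash
python3 -m inch '[[[0.6,0,0,-2,0],[0.75,0,0,0,0],[0.95,0,0,0,0],[0.95,0,0,0,0],[0.95,0,0,0,0],[0.95,0,0,0,0]]]' 25; python3 -c "
from h import *
st([.382,.279,.047]);d=eyes.get_image('side'); crop(d,160,150,70,70,8,'s6_hub.png')"
```

```text
clock: 5.0
position: [0.3828, 0.2788, 0.0474]
ee_rot: [-3.08, -0.52, -0.043]
force: [0.1, -0.3, 1.2]
width: 0.111
t 5.00 p(mm) [382.8 278.8  47.4] yaw 19.1 tool z [ 0.0243  0.0224 -0.9995] F [ 0.1 -0.3  1.2] T [-0.24  0.13 -0.01] w 0.111 q [-0.39  0.47 -0.46  2.12  0.37  0.59 -2.34]
shift tool mm [-0.7 -0.5  0.4]
```

View pics/s6_hub.png

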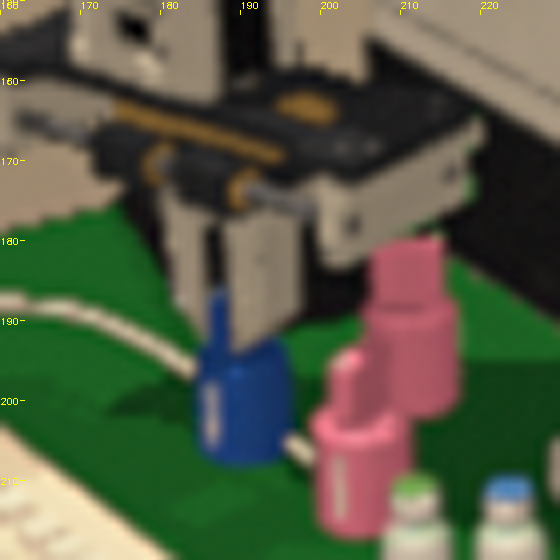

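```bash
python3 -m inch '[[[0.95,0,0,-15,0],[0.95,0,0,-30,0],[0.95,0,0,-35,0],[0.95,0,0,-35,0],[0.95,0,0,-25,0],[0.95,0,0,0,0]]]'; python3 -c "
from h import *
st([.4344,-.1147,.19]);d=eyes.get_image('side'); crop(d,130,100,100,110,6,'s7_hub.png')"
```

```text
clock: 5.65
position: [0.3776, 0.2751, 0.1909]
ee_rot: [-3.08, -0.522, -0.036]
force: [0.8, 0.4, -1.0]
width: 0.111
t 5.65 p(mm) [377.6 275.1 190.9] yaw 19.2 tool z [ 0.0199  0.0207 -0.9996] F [ 0.8  0.4 -1. ] T [ 0.01 -0.02  0.01] w 0.111 q [-0.26  0.26 -0.57  1.98  0.17  0.92 -2.16]
shift tool mm [-74.7 386.7  -6. ]
```

View pics/s7_hub.png

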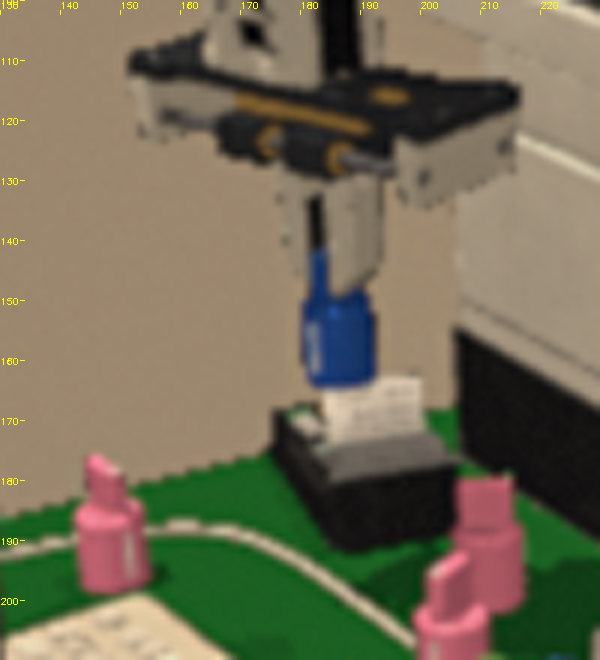

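```bash
python3 -m inch '[[[0.95,-5,25,0,0],[0.95,-9,40,0,0],[0.95,-9,45,0,0],[0.95,-9,45,0,0],[0.95,-9,45,0,0],[0.95,-9,45,0,0],[0.95,-9,45,0,0],[0.95,-6,35,0,0],[0.95,-4,20,0,0],[0.95,0,0,0,0]]]'; python3 -c "
from h import *
st([.4344,-.1147,.19])"
```

```text
clock: 6.7
position: [0.4204, -0.0879, 0.1699]
ee_rot: [-3.078, -0.526, -0.008]
force: [-1.4, -0.1, -1.0]
width: 0.108
t 6.70 p(mm) [420.4 -87.9 169.9] yaw 19.4 tool z [ 0.0019  0.0199 -0.9998] F [-1.4 -0.1 -1. ] T [-0.02  0.03  0.  ] w 0.108 q [ 0.39  0.21 -0.34  2.07  0.07  0.87 -1.22]
shift tool mm [  4.4  29.6 -20.6]
```

```bash
python3 -m inch '[[[0.95,4,15,-8,3],[0.95,0,15,-2,6],[0.95,0,0,0,5],[0.95,0,0,0,0],[0.95,0,0,0,0]]]'; python3 -c "
from h import *
import pickle
st([.4344,-.1147,.19])
s=eyes.get_image('side');t=eyes.get_image('top');pickle.dump((t,s),open('img2.pkl','wb'))
crop(s,235,140,100,110,6,'s8.png');crop(t,290,160,110,90,6,'t8.png')"
```

```text
clock: 7.2
position: [0.4297, -0.1136, 0.1734]
ee_rot: [-3.116, -0.139, 0.013]
force: [0.2, 0.2, -0.8]
width: 0.108
t 7.20 p(mm) [ 429.7 -113.6  173.4] yaw 5.1 tool z [-0.0091  0.0223 -0.9997] F [ 0.2  0.2 -0.8] T [-0.05  0.01 -0.  ] w 0.108 q [ 0.39  0.23 -0.28  2.03  0.05  0.9  -1.4 ]
shift tool mm [  4.4   1.1 -16.6]
```

View pics/s8.png

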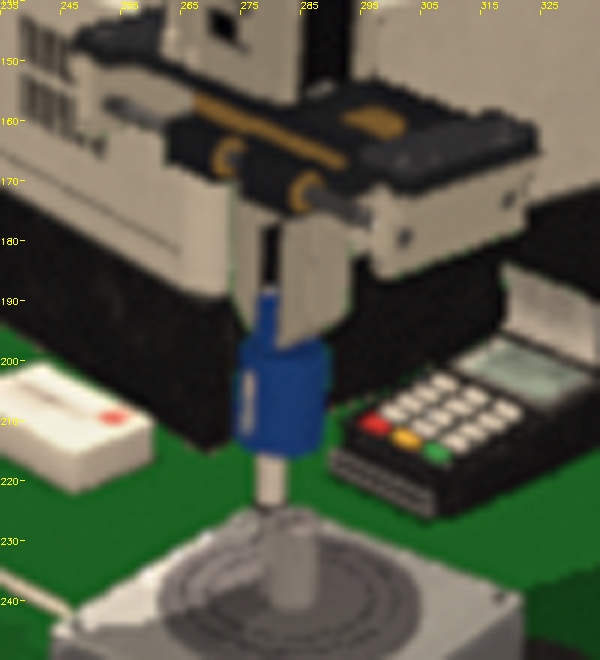

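View pics/t8.png

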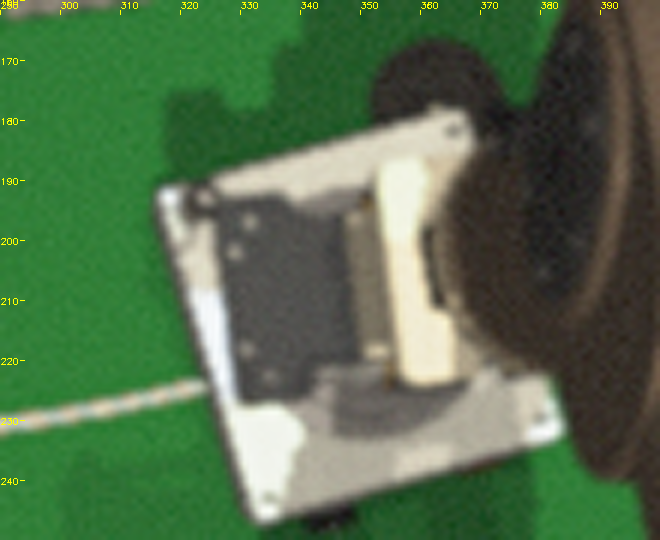

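```bash
python3 -c "
from h import *
import pickle
t,s=pickle.load(open('img2.pkl','rb'))
tz=np.array([-.0091,.0223,-.9997]); p=np.array([.4297,-.1136,.1734])
print(proj(s,p+tz*.026),proj(s,p+tz*.047), proj(s,[.4344,-.1147,.088]), proj(s,[.4344,-.1147,.07]))
# px per mm along tool x
print(proj(s,p+tz*.047+[.001,0,0])-proj(s,p+tz*.047),proj(s,p+tz*.047+[.0,.001,0])-proj(s,p+tz*.047))
crop(s,262,180,40,66,12,'s9.png')
"
```

```text
[282.08878918 204.88739955] [281.73185524 212.60223615] [283.60959629 226.2651995 ] [283.45256158 232.64461475]
[ 0.32669672 -0.11037481] [-0.25392549 -0.15525478]
```

View pics/s9.png

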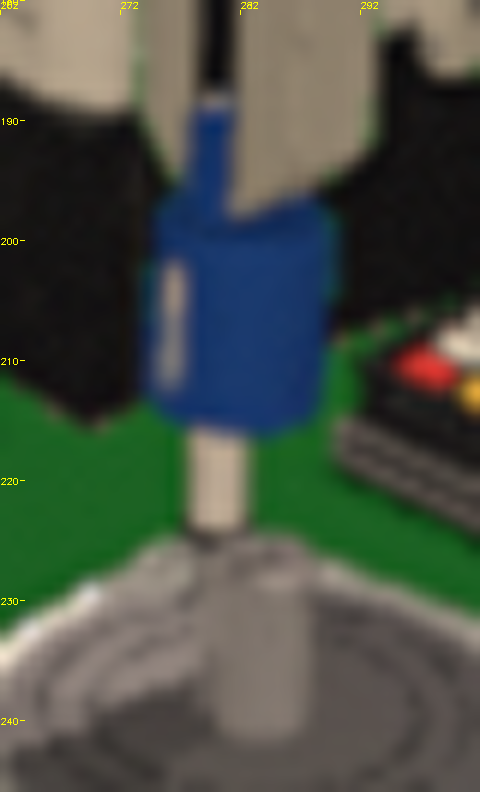

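```bash
python3 -m inch '[[[0.95,5,2,10,0],[0.95,0,0,10,0],[0.95,0,0,8,0],[0.95,0,0,0,0],[0.95,0,0,0,0]]]'; python3 -c "
from h import *
st([.4348,-.1157,.145])"
```

```text
clock: 7.8
position: [0.4345, -0.1135, 0.1421]
ee_rot: [-3.115, -0.146, 0.014]
force: [-0.8, 0.1, -0.7]
width: 0.107
t 7.80 p(mm) [ 434.5 -113.5  142.1] yaw 5.4 tool z [-0.0103  0.0229 -0.9997] F [-0.8  0.1 -0.7] T [-0.03 -0.02  0.02] w 0.107 q [ 0.38  0.28 -0.28  2.06  0.07  0.82 -1.41]
shift tool mm [ 0.   2.1 -3. ]
```

```bash
python3 -m inch '[[[0.95,0,2.5,0,0],[0.95,0,0,0,0],[0.95,0,0,0,0]]]'; python3 -c "
from h import *
import pickle
st([.4348,-.1157,.14])
s=eyes.get_image('side');crop(s,262,180,40,66,12,'s10.png')"
```

```text
clock: 8.1
position: [0.435, -0.1163, 0.1424]
ee_rot: [-3.115, -0.146, 0.014]
force: [0.9, -0.6, -0.9]
width: 0.108
t 8.10 p(mm) [ 435.  -116.3  142.4] yaw 5.4 tool z [-0.0098  0.0228 -0.9997] F [ 0.9 -0.6 -0.9] T [-0.07 -0.01  0.01] w 0.108 q [ 0.39  0.28 -0.28  2.06  0.07  0.83 -1.41]
shift tool mm [-0.1 -0.6  2.4]
```

View pics/s10.png

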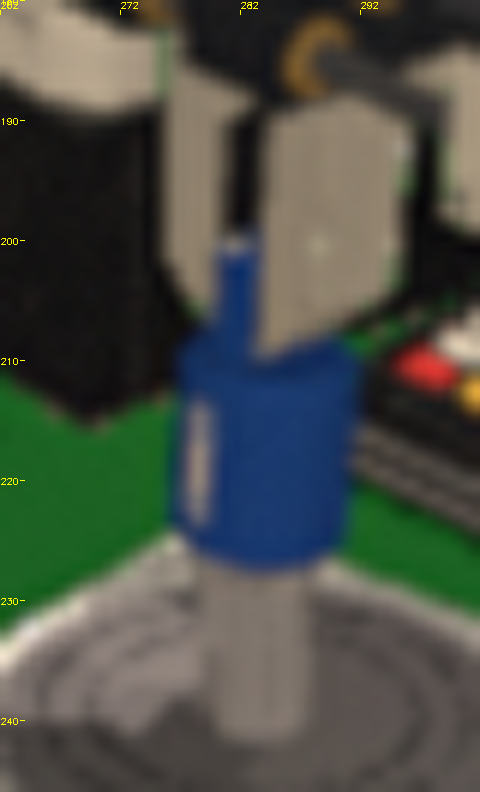

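```bash
python3 -m inch '[[[0.95,0,0,4,0],[0.95,0,0,3,0],[0.95,0,0,3,0]]]'; python3 -c "
from h import *
st([.4348,-.1157,.14])";python3 -m inch '[[[0.95,0,0,3,0],[0.95,0,0,2,0]]]'; python3 -c "
from h import *
st([.4348,-.1157,.14])"
```

```text
clock: 8.45
position: [0.4355, -0.1163, 0.1324]
ee_rot: [-3.116, -0.146, 0.011]
force: [-0.3, 0.5, 5.2]
width: 0.105
t 8.45 p(mm) [ 435.5 -116.3  132.4] yaw 5.4 tool z [-0.0079  0.0222 -0.9997] F [-0.3  0.5  5.2] T [ 0.38 -0.29 -0.02] w 0.105 q [ 0.38  0.3  -0.27  2.07  0.08  0.8  -1.41]
shift tool mm [-0.7 -0.8 -7.5]
clock: 8.65
position: [0.4359, -0.1156, 0.127]
ee_rot: [-3.115, -0.146, 0.009]
force: [0.8, 0.7, -0.3]
width: 0.105
t 8.65 p(mm) [ 435.9 -115.6  127. ] yaw 5.4 tool z [-0.0071  0.0228 -0.9997] F [ 0.8  0.7 -0.3] T [ 0.05  0.01 -0.02] w 0.105 q [ 0.38  0.3  -0.27  2.08  0.08  0.78 -1.42]
shift tool mm [ -1.2  -0.3 -13. ]
```

```bash
python3 -m inch '[[[0.95,0,0,3,0],[0.95,0,0,3,0],[0.95,0,0,2,0]]]'; python3 -c "
from h import *
st([.4348,-.1157,.14])"; python3 -m inch '[[[0.95,0,0,2,0],[0.95,0,0,1.5,0]]]'; python3 -c "
from h import *
st([.4348,-.1157,.14])"
```

```text
clock: 8.95
position: [0.4356, -0.1154, 0.118]
ee_rot: [-3.115, -0.147, 0.01]
force: [0.3, 0.1, -1.7]
width: 0.108
t 8.95 p(mm) [ 435.6 -115.4  118. ] yaw 5.4 tool z [-0.0077  0.0228 -0.9997] F [ 0.3  0.1 -1.7] T [ 0.11 -0.16  0.02] w 0.108 q [ 0.38  0.32 -0.27  2.09  0.09  0.76 -1.42]
shift tool mm [ -1.   -0.3 -22. ]
clock: 9.15
position: [0.4356, -0.1154, 0.1141]
ee_rot: [-3.115, -0.147, 0.01]
force: [0.6, 0.4, -0.5]
width: 0.106
t 9.15 p(mm) [ 435.6 -115.4  114.1] yaw 5.4 tool z [-0.0078  0.0228 -0.9997] F [ 0.6  0.4 -0.5] T [ 0.11 -0.08  0.04] w 0.106 q [ 0.38  0.32 -0.27  2.09  0.09  0.75 -1.42]
shift tool mm [ -1.   -0.4 -25.9]
```

Near the ride height (TCP 113). Touch gently, then turn with light pressure.

```bash
python3 -m inch '[[[0.95,0,0,1.5,0],[0.95,0,0,0.5,0]]]'; python3 -c "
from h import *
st([.4348,-.1157,.099])"
```

```text
clock: 9.35
position: [0.4359, -0.1154, 0.1124]
ee_rot: [-3.115, -0.146, 0.01]
force: [-1.9, 1.4, 9.9]
width: 0.107
t 9.35 p(mm) [ 435.9 -115.4  112.4] yaw 5.4 tool z [-0.0073  0.0226 -0.9997] F [-1.9  1.4  9.9] T [0.23 0.66 0.01] w 0.107 q [ 0.38  0.33 -0.27  2.09  0.09  0.75 -1.43]
shift tool mm [-1.   0.5 13.4]
```

```bash
python3 -m inch '[[[0.95,0,0,0.3,3],[0.95,0,0,0.5,3]]]'; python3 -c "
from h import *
st([.4348,-.1157,.099])"; python3 -m inch '[[[0.95,0,0,0.5,3],[0.95,0,0,0.5,3]]]'; python3 -c "
from h import *
st([.4348,-.1157,.099])"
```

```text
clock: 9.55
position: [0.4359, -0.1156, 0.1123]
ee_rot: [-3.119, 0.02, 0.011]
force: [-2.2, 0.3, 7.1]
width: 0.107
t 9.55 p(mm) [ 435.9 -115.6  112.3] yaw -0.7 tool z [-0.0071  0.0221 -0.9997] F [-2.2  0.3  7.1] T [0.26 0.64 0.06] w 0.107 q [ 0.36  0.32 -0.24  2.09  0.08  0.74 -1.52]
shift tool mm [-1.   0.4 13.4]
clock: 9.75
position: [0.4358, -0.1157, 0.1122]
ee_rot: [-3.115, 0.19, 0.013]
force: [-1.4, -0.0, 7.2]
width: 0.105
t 9.75 p(mm) [ 435.8 -115.7  112.2] yaw -7.0 tool z [-0.007   0.0216 -0.9997] F [-1.4 -0.   7.2] T [0.22 0.56 0.09] w 0.105 q [ 0.34  0.32 -0.22  2.1   0.07  0.74 -1.62]
shift tool mm [-0.9  0.4 13.2]
```

```bash
python3 -m inch '[[[0.95,0,0,0.4,2.5]]]'; python3 -c "
from h import *
st([.4348,-.1157,.099])"; python3 -m inch '[[[0.95,0,0,0.4,2.5]]]'; python3 -c "
from h import *
st([.4348,-.1157,.099])"
```

```text
clock: 9.85
position: [0.4358, -0.1158, 0.1122]
ee_rot: [-3.11, 0.261, 0.014]
force: [-1.5, 1.0, 4.1]
width: 0.107
t 9.85 p(mm) [ 435.8 -115.8  112.2] yaw -9.6 tool z [-0.0069  0.0214 -0.9997] F [-1.5  1.   4.1] T [0.24 0.43 0.01] w 0.107 q [ 0.33  0.32 -0.21  2.1   0.07  0.74 -1.66]
shift tool mm [-0.8  0.4 13.2]
clock: 9.95
position: [0.4357, -0.1157, 0.112]
ee_rot: [-3.103, 0.332, 0.014]
force: [0.5, 1.1, -1.3]
width: 0.109
t 9.95 p(mm) [ 435.7 -115.7  112. ] yaw -12.2 tool z [-0.0068  0.0213 -0.9997] F [ 0.5  1.1 -1.3] T [ 0.32 -0.12 -0.01] w 0.109 q [ 0.32  0.32 -0.2   2.1   0.06  0.74 -1.7 ]
shift tool mm [-0.7  0.4 13. ]
```

```bash
python3 -m inch '[[[0.95,0,0,0.4,2.5]]]'; python3 -c "
from h import *
st([.4348,-.1157,.099])"; python3 -m inch '[[[0.95,0,0,0.4,2.5]]]'; python3 -c "
from h import *
st([.4348,-.1157,.099])"
```

```text
clock: 10.05
position: [0.4358, -0.1156, 0.1117]
ee_rot: [-3.095, 0.403, 0.014]
force: [0.0, 0.4, -0.3]
width: 0.104
t 10.05 p(mm) [ 435.8 -115.6  111.7] yaw -14.8 tool z [-0.0066  0.0213 -0.9998] F [ 0.   0.4 -0.3] T [ 0.04  0.   -0.02] w 0.104 q [ 0.31  0.32 -0.19  2.1   0.06  0.74 -1.74]
shift tool mm [-0.8  0.5 12.7]
clock: 10.15
position: [0.4356, -0.1157, 0.1112]
ee_rot: [-3.086, 0.473, 0.015]
force: [0.4, -0.4, -0.4]
width: 0.105
t 10.15 p(mm) [ 435.6 -115.7  111.2] yaw -17.4 tool z [-0.0068  0.0212 -0.9998] F [ 0.4 -0.4 -0.4] T [-0.    0.03  0.03] w 0.105 q [ 0.3   0.32 -0.18  2.1   0.05  0.74 -1.78]
shift tool mm [-0.6  0.5 12.2]
```

```bash
python3 -m inch '[[[0.95,0,0,1.5,0],[0.95,0,0,1.5,0]]]'; python3 -c "
from h import *
st([.4348,-.1157,.099])"; python3 -m inch '[[[0.95,0,0,2,0],[0.95,0,0,2,0]]]'; python3 -c "
from h import *
st([.4348,-.1157,.099])"
```

```text
clock: 10.35
position: [0.4354, -0.1157, 0.1081]
ee_rot: [-3.086, 0.472, 0.016]
force: [0.4, -0.7, -1.0]
width: 0.103
t 10.35 p(mm) [ 435.4 -115.7  108.1] yaw -17.4 tool z [-0.0069  0.0209 -0.9998] F [ 0.4 -0.7 -1. ] T [ 0.12 -0.03 -0.04] w 0.103 q [ 0.3   0.32 -0.18  2.1   0.05  0.73 -1.78]
shift tool mm [-0.5  0.4  9.1]
clock: 10.55
position: [0.4355, -0.1156, 0.1037]
ee_rot: [-3.086, 0.469, 0.015]
force: [0.5, 0.4, -1.2]
width: 0.104
t 10.55 p(mm) [ 435.5 -115.6  103.7] yaw -17.3 tool z [-0.0068  0.021  -0.9998] F [ 0.5  0.4 -1.2] T [ 0.15 -0.08 -0.03] w 0.104 q [ 0.3   0.33 -0.18  2.11  0.06  0.72 -1.78]
shift tool mm [-0.5  0.4  4.7]
```

```bash
python3 -m inch '[[[0.95,0,0,2,0],[0.95,0,0,1.5,0]]]'; python3 -c "
from h import *
st([.4348,-.1157,.099])"; python3 -m inch '[[[0.95,0,0,1.2,0],[0.95,0,0,0.6,0]]]'; python3 -c "
from h import *
st([.4348,-.1157,.099])"
```

```text
clock: 10.75
position: [0.4354, -0.1154, 0.0998]
ee_rot: [-3.086, 0.468, 0.016]
force: [-0.9, 2.1, 5.1]
width: 0.107
t 10.75 p(mm) [ 435.4 -115.4   99.8] yaw -17.2 tool z [-0.007   0.0211 -0.9998] F [-0.9  2.1  5.1] T [0.24 0.15 0.02] w 0.107 q [ 0.3   0.34 -0.18  2.11  0.06  0.71 -1.78]
shift tool mm [-0.5  0.5  0.8]
clock: 10.95
position: [0.4357, -0.1154, 0.0996]
ee_rot: [-3.087, 0.468, 0.015]
force: [-5.4, 0.8, 14.2]
width: 0.109
t 10.95 p(mm) [ 435.7 -115.4   99.6] yaw -17.2 tool z [-0.0065  0.0208 -0.9998] F [-5.4  0.8 14.2] T [0.22 1.2  0.01] w 0.109 q [ 0.3   0.34 -0.18  2.11  0.06  0.71 -1.78]
shift tool mm [-0.7  0.6  0.6]
```

```bash
python3 -c "
from h import *
s=eyes.get_image('side');crop(s,255,190,60,70,9,'s11.png')"
```

```text
(no output)
```

View pics/s11.png

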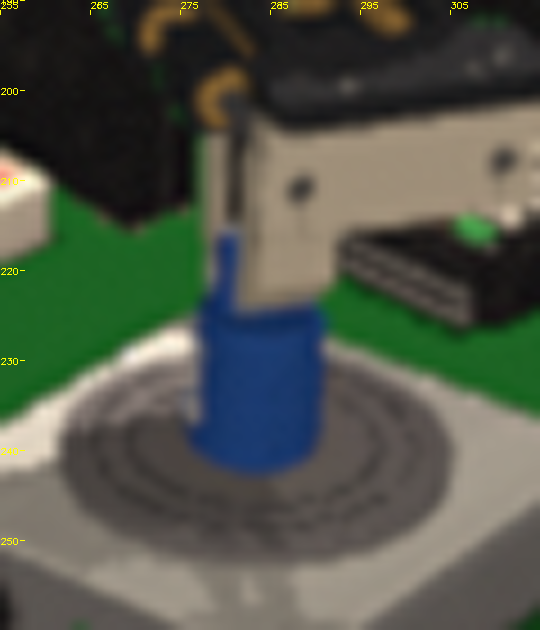

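```bash
python3 -m inch '[[[0.8,0,0,-0.4,0],[0.7,0,0,0,0],[0.5,0,0,0,0],[0.5,0,0,0,0],[0.5,0,0,0,0]]]'; python3 -c "
from h import *
st()";python3 -m inch '[[[0.5,0,0,-10,0],[0.5,0,0,-20,0],[0.5,0,0,-30,0],[0.5,0,0,-30,0],[0.5,0,0,-20,0]]]'; python3 -c "
from h import *
st();import pickle
s=eyes.get_image('side');t=eyes.get_image('top');pickle.dump((t,s),open('img3.pkl','wb'));crop(s,255,195,60,60,10,'s12.png')"
```

```text
clock: 11.5
position: [0.4357, -0.1157, 0.1]
ee_rot: [-3.087, 0.468, 0.014]
force: [-0.2, -0.3, -0.4]
width: 0.48
t 11.50 p(mm) [ 435.7 -115.7  100. ] yaw -17.2 tool z [-0.006   0.0203 -0.9998] F [-0.2 -0.3 -0.4] T [-0.02 -0.02  0.  ] w 0.480 q [ 0.3   0.34 -0.18  2.11  0.06  0.71 -1.78]
clock: 12.0
position: [0.4341, -0.1174, 0.2134]
ee_rot: [-3.086, 0.467, 0.025]
force: [0.1, -1.1, -1.3]
width: 0.497
t 12.00 p(mm) [ 434.1 -117.4  213.4] yaw -17.2 tool z [-0.0127  0.0222 -0.9997] F [ 0.1 -1.1 -1.3] T [ 0.01 -0.04 -0.03] w 0.497 q [ 0.32  0.19 -0.18  1.97  0.02  1.   -1.74]
```

View pics/s12.png

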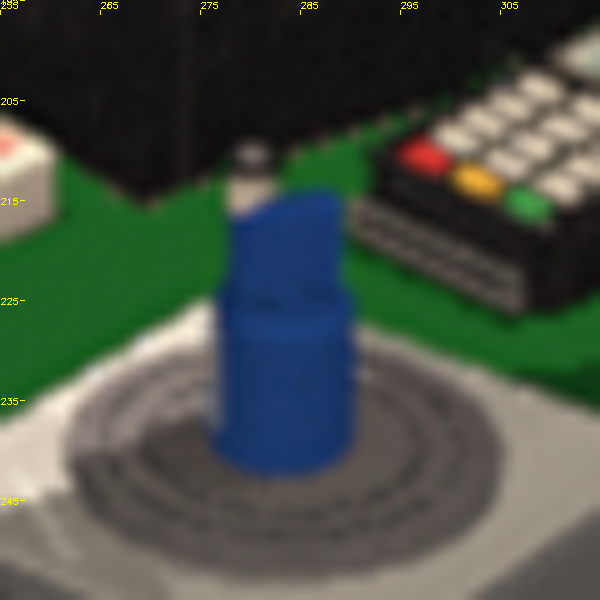

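```bash
python3 -c "
from h import *
import pickle
t,s=pickle.load(open('img3.pkl','rb'))
yaw=np.radians(-14)
for z0 in (.052,.055,.066):
  q=np.array([proj(s,[.4347+.018*np.cos(a),-.115+.018*np.sin(a),z0]) for a in np.linspace(0,6.28,60)])
  b=np.array([proj(s,[.4347+i*.014*np.cos(yaw)-j*.005*np.sin(yaw),-.115+i*.014*np.sin(yaw)+j*.005*np.cos(yaw),z0+.068]) for i in(-1,1) for j in (-1,1)])
  print(z0,'bottom row',q[:,1].max(),'cols',q[:,0].min(),q[:,0].max(),'bar top min row',b[:,1].min(), b.round(1).tolist())
p=np.array([proj(s,[.4347+.055*np.cos(a),-.115+.055*np.sin(a),.052]) for a in np.linspace(0,6.28,60)]); print('platter rows',p[:,1].min(),p[:,1].max(),p[:,0].min(),p[:,0].max())
"
```

```text
0.052 bottom row 242.6949718863145 cols 276.22928018780914 290.71884622400273 bar top min row 212.87349184557405 [[279.6, 216.6], [277.9, 214.8], [290.2, 214.6], [288.5, 212.9]]
0.055 bottom row 241.64071891975166 cols 276.24740179810897 290.7524982886 bar top min row 211.7829904213079 [[279.6, 215.5], [278.0, 213.7], [290.2, 213.5], [288.5, 211.8]]
0.066 bottom row 237.75549679972613 cols 276.31418012006634 290.8765075648721 bar top min row 207.76410869561403 [[279.7, 211.4], [278.0, 209.7], [290.3, 209.5], [288.6, 207.8]]
platter rows 228.12067242850708 250.7083513512792 261.36556402004163 305.672450913394
```

```bash
python3 -m inch '[[[0.3,25,2,0,0],[0.1,40,4,0,0],[0,45,4,0,0],[0,45,4,0,0],[0,35,4,0,0],[0,10,0,0,-8],[0,0,0,0,-8],[0,0,0,0,-8],[0,0,0,0,-8],[0,0,0,0,0]]]' 12; python3 -c "
from h import *
st([.626,-.196,.11])"
```

```text
clock: 13.1
position: [0.625, -0.1962, 0.2067]
ee_rot: [-3.086, -0.434, 0.019]
force: [-0.7, -0.5, 0.3]
width: 1.002
t 13.10 p(mm) [ 625.  -196.2  206.7] yaw 16.0 tool z [-0.0158  0.0228 -0.9996] F [-0.7 -0.5  0.3] T [-0.02 -0.04  0.  ] w 1.002 q [ 0.4   0.53 -0.27  1.48  0.12  1.17 -1.17]
shift tool mm [ 1.8  2.6 96.7]
```

```bash
python3 -m inch '[[[0,1,2,20,0],[0,1,1,35,0],[0,0,0,35,0],[0,0,0,30,0],[0,0,0,15,0],[0,0,0,0,0],[0,0,0,0,0]]]'; python3 -c "
from h import *
st([.626,-.196,.065])
s=eyes.get_image('side');t=eyes.get_image('top');crop(s,300,160,110,100,6,'s13.png');crop(t,300,90,110,90,6,'t13.png')"
```

```text
clock: 13.8
position: [0.625, -0.1956, 0.0672]
ee_rot: [-3.093, -0.388, 0.02]
force: [0.3, 0.2, -0.0]
width: 1.001
t 13.80 p(mm) [ 625.  -195.6   67.2] yaw 14.3 tool z [-0.016   0.0229 -0.9996] F [ 0.3  0.2 -0. ] T [-0.03  0.02  0.04] w 1.001 q [ 0.39  0.66 -0.24  1.62  0.16  0.9  -1.23]
shift tool mm [0.9 0.7 2.2]
```

View pics/s13.png

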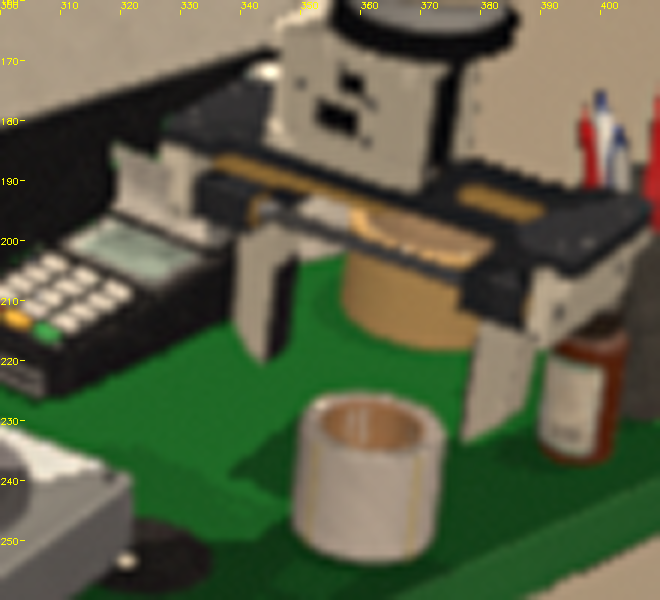

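View pics/t13.png

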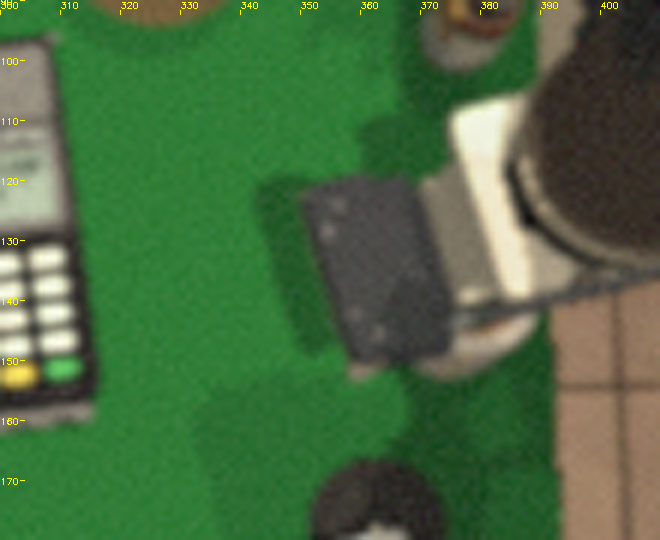

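```bash
python3 -m inch '[[[0,1,1,10,0],[0,0.5,1,12,0],[0,0,0,12,0],[0,0,0,8,0],[0,0,0,0,0],[0,0,0,0,0]]]'; python3 -c "
from h import *
st([.626,-.196,.022])"
```

```text
clock: 14.5
position: [0.6285, -0.1969, 0.0245]
ee_rot: [-3.095, -0.387, 0.013]
force: [0.3, 0.0, -0.1]
width: 1.002
t 14.50 p(mm) [ 628.5 -196.9   24.5] yaw 14.2 tool z [-0.011   0.0215 -0.9997] F [ 0.3  0.  -0.1] T [0.01 0.06 0.  ] w 1.002 q [ 0.38  0.72 -0.23  1.64  0.18  0.82 -1.24]
shift tool mm [-2.2 -1.5  2.5]
```

```bash
python3 -m inch '[[[0,-2,-1,0,0],[0.15,0,0,0,0],[0.3,0,0,0,0],[0.45,0,0,0,0],[0.45,0,0,0,0],[0.45,0,0,0,0],[0.45,0,0,0,0]]]' 12; python3 -c "
from h import *
st([.626,-.196,.022])
s=eyes.get_image('side');crop(s,325,180,70,75,8,'s14.png')"
```

```text
clock: 15.2
position: [0.6269, -0.1966, 0.0259]
ee_rot: [-3.096, -0.387, 0.01]
force: [0.6, 0.1, -1.9]
width: 0.657
t 15.20 p(mm) [ 626.9 -196.6   25.9] yaw 14.2 tool z [-0.0091  0.021  -0.9997] F [ 0.6  0.1 -1.9] T [-0.01 -0.06  0.01] w 0.657 q [ 0.38  0.71 -0.23  1.64  0.18  0.82 -1.24]
shift tool mm [-0.7 -0.7  3.9]
```

View pics/s14.png

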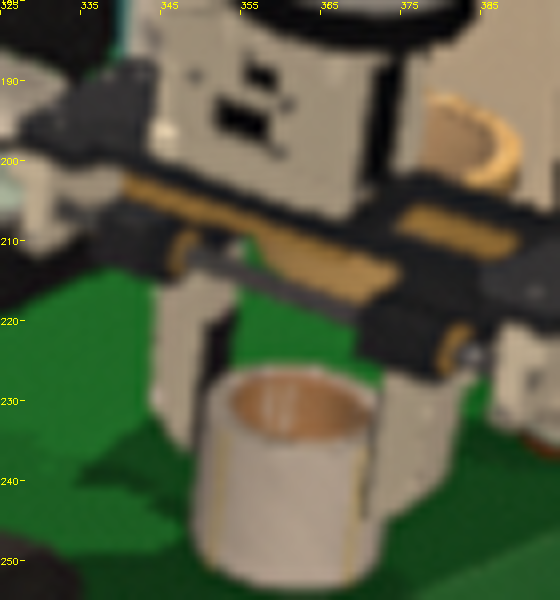

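```bash
python3 -m inch '[[[0.45,0,0,-10,0],[0.45,0,0,-20,0],[0.45,0,0,-35,0],[0.45,0,0,-40,0],[0.45,0,0,-35,0],[0.45,0,0,-20,0],[0.45,0,0,-5,0],[0.45,0,0,0,0]]]'; python3 -c "
from h import *
st([.435,-.115,.19])
s=eyes.get_image('side');crop(s,310,120,90,110,6,'s15.png')"
```

```text
clock: 16.05
position: [0.6274, -0.1997, 0.1999]
ee_rot: [-3.095, -0.387, 0.012]
force: [-0.5, -0.0, -1.8]
width: 0.657
t 16.05 p(mm) [ 627.4 -199.7  199.9] yaw 14.3 tool z [-0.0107  0.0217 -0.9997] F [-0.5 -0.  -1.8] T [-0.01 -0.02 -0.  ] w 0.657 q [ 0.4   0.54 -0.26  1.48  0.12  1.15 -1.19]
shift tool mm [-165.5 -129.2   13.8]
```

View pics/s15.png

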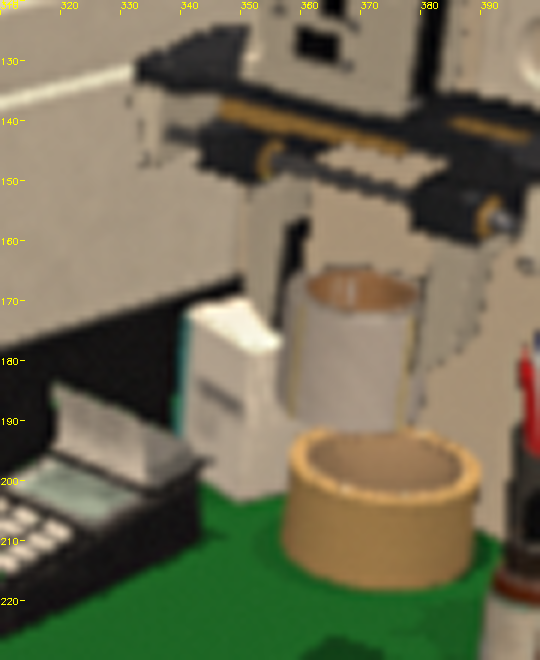

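```bash
python3 -m inch '[[[0.45,-15,-12,0,0],[0.45,-28,-22,0,0],[0.45,-32,-25,0,0],[0.45,-32,-25,0,0],[0.45,-28,-22,0,0],[0.45,-15,-12,0,0],[0.45,-7,-6,0,0],[0.45,0,0,0,0],[0.45,0,0,0,0]]]'; python3 -c "
from h import *
st([.435,-.115,.175])"
```

```text
clock: 17.0
position: [0.4307, -0.1147, 0.1908]
ee_rot: [-3.087, -0.386, 0.043]
force: [0.0, -0.3, -0.4]
width: 0.657
t 17.00 p(mm) [ 430.7 -114.7  190.8] yaw 14.3 tool z [-0.0312  0.0265 -0.9992] F [ 0.  -0.3 -0.4] T [-0.03 -0.07 -0.04] w 0.657 q [ 0.43  0.23 -0.32  1.99  0.06  0.97 -1.24]
shift tool mm [ 4.5  1.9 15.7]
```

```bash
python3 -m inch '[[[0.45,4,2,10,0],[0.45,1,0.5,4,0],[0.45,0,0,0,0],[0.45,0,0,0,0]]]'; python3 -c "
from h import *
import pickle
st([.4358,-.1155,.16])
s=eyes.get_image('side');t=eyes.get_image('top');pickle.dump((t,s),open('img4.pkl','wb'));crop(s,255,150,60,100,7,'s16.png');crop(t,320,180,64,60,9,'t16.png')"
```

```text
clock: 17.4
position: [0.4389, -0.1166, 0.1741]
ee_rot: [-3.086, -0.384, 0.043]
force: [-0.3, 0.1, -0.6]
width: 0.658
t 17.40 p(mm) [ 438.9 -116.6  174.1] yaw 14.2 tool z [-0.0314  0.0275 -0.9991] F [-0.3  0.1 -0.6] T [-0.03  0.01 -0.01] w 0.658 q [ 0.42  0.26 -0.32  1.99  0.07  0.94 -1.25]
shift tool mm [-2.4 -1.4 14.2]
```

View pics/s16.png

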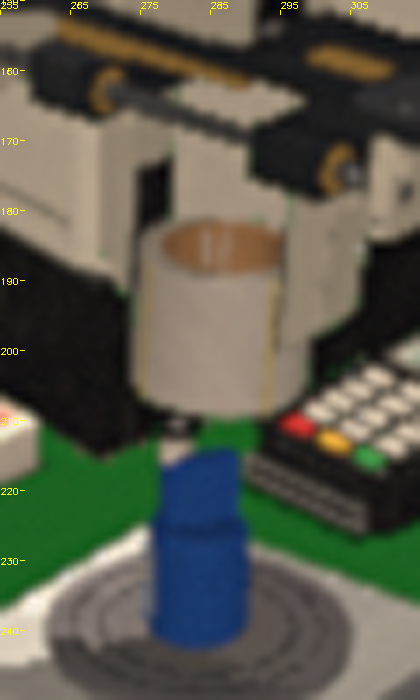

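View pics/t16.png

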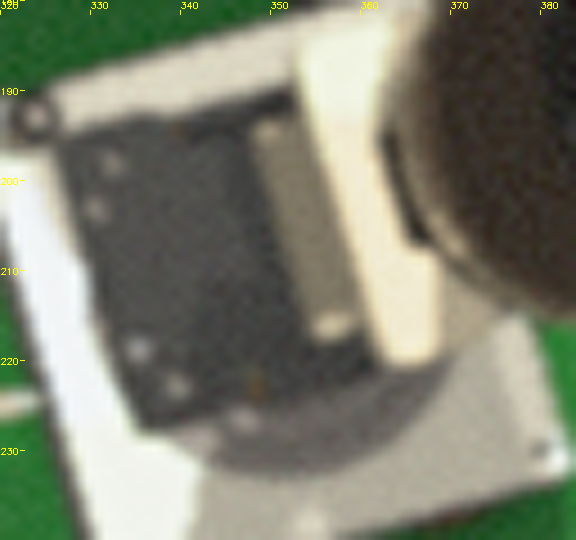

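```bash
python3 -c "
from h import *
import pickle
t,s=pickle.load(open('img4.pkl','rb'))
p=np.array([.4389,-.1166,.1741]);tz=np.array([-.0314,.0275,-.9991])
u=np.cross(tz,[0,1,0]);u/=np.linalg.norm(u);v=np.cross(tz,u)
def ring(d,c,r): return np.array([proj(d,c+r*(np.cos(a)*u+np.sin(a)*v)) for a in np.linspace(0,6.28,90)])
for k,h in(('bot',.0259),('top',-.0241)):
  q=ring(s,p+tz*h,.030); print(k,q.min(0),q.max(0))
q=ring(s,p-tz*.0241,.020); print('hole top',q.min(0),q.max(0))
f=s['frame'].copy()
img=cv2.resize(f[150:250,250:320],None,fx=8,fy=8,interpolation=cv2.INTER_CUBIC)
def dr(q,c): cv2.polylines(img,[(((q-[250,150])+.5)*8).astype(np.int32)],True,c,1)
dr(ring(s,p+tz*.0259,.03),(0,0,255));dr(ring(s,p-tz*.0241,.03),(0,0,255));dr(ring(s,p-tz*.0241,.02),(0,0,255))
u=np.array([1,0,0]);v=np.array([0,1,0])
c=np.array([.435,-.1148,.052]);dr(ring(s,c,.018),(0,255,255));dr(ring(s,c+[0,0,.042],.018),(0,255,255))
cv2.imwrite('pics/ov16.png',img)
"
```

```text
bot [273.19750654 198.59584005] [298.15910228 209.84381541]
top [274.3403053  180.00839436] [299.77895998 190.57854467]
hole top [278.57195714 181.70208774] [295.5285815  188.74658772]
```

View pics/ov16.png

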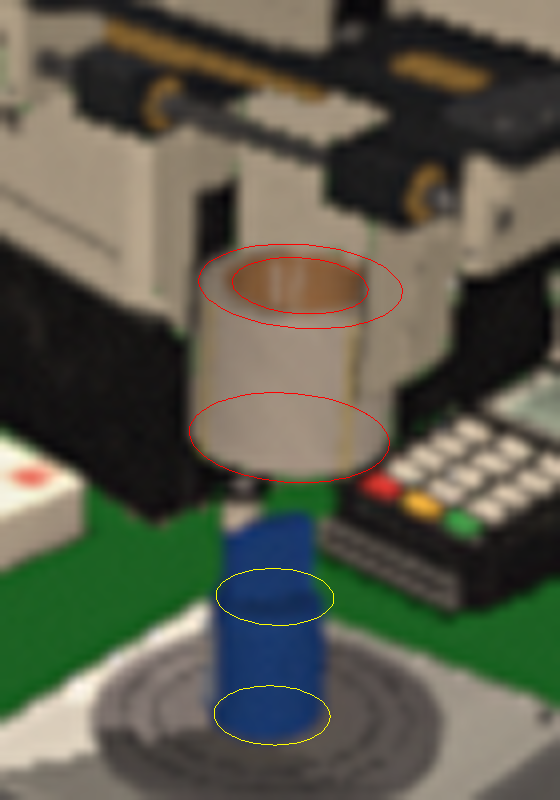

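```bash
python3 -m inch '[[[0.45,-3,-2,6,0],[0.45,0,-0.5,6,0],[0.45,0,0,5,0],[0.45,0,0,0,0],[0.45,0,0,0,0]]]'; python3 -c "
from h import *
st([.4349,-.1148,.15])"
```

```text
clock: 18.0
position: [0.4342, -0.1142, 0.1562]
ee_rot: [-3.087, -0.384, 0.042]
force: [0.4, -0.3, -1.6]
width: 0.656
t 18.00 p(mm) [ 434.2 -114.2  156.2] yaw 14.2 tool z [-0.0307  0.0271 -0.9992] F [ 0.4 -0.3 -1.6] T [-0.02 -0.01 -0.  ] w 0.656 q [ 0.42  0.28 -0.32  2.03  0.08  0.89 -1.26]
shift tool mm [0.7 1.  6.2]
```

```bash
python3 -m inch '[[[0.45,0.8,1,5,0],[0.45,0,0,5,0],[0.45,0,0,5,0],[0.45,0,0,5,0],[0.45,0,0,4,0],[0.45,0,0,0,0]]]'; python3 -c "
from h import *
import pickle
st([.4349,-.1148,.125])
s=eyes.get_image('side');t=eyes.get_image('top');pickle.dump((t,s),open('img5.pkl','wb'));crop(s,255,170,60,80,9,'s17.png')"
```

```text
clock: 18.6
position: [0.4347, -0.1144, 0.13]
ee_rot: [-3.087, -0.384, 0.042]
force: [-0.5, -0.1, -0.7]
width: 0.659
t 18.60 p(mm) [ 434.7 -114.4  130. ] yaw 14.2 tool z [-0.0305  0.0271 -0.9992] F [-0.5 -0.1 -0.7] T [-0.02 -0.03  0.03] w 0.659 q [ 0.41  0.31 -0.31  2.05  0.1   0.82 -1.28]
shift tool mm [0.2 0.6 5. ]
```

View pics/s17.png

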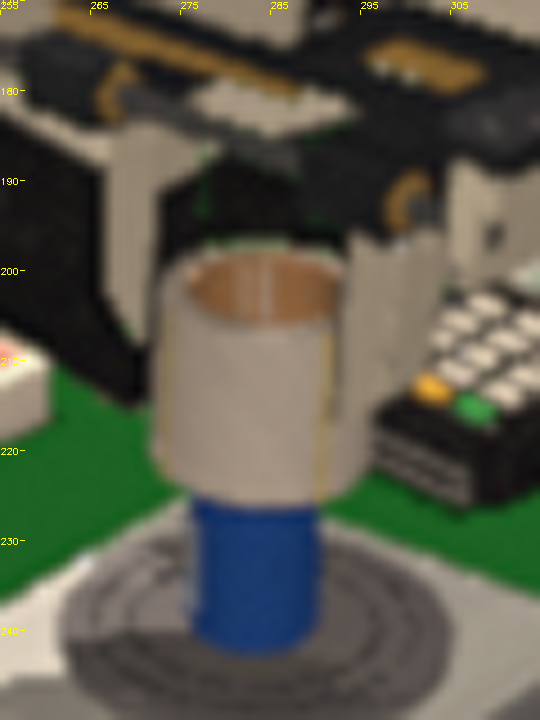

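```bash
python3 -m inch '[[[0.45,-0.3,0.3,3,0],[0.45,0,0,3,0],[0.45,0,0,2,0]]]'; python3 -c "
from h import *
st([.4349,-.1148,.125])"; python3 -m inch '[[[0.45,0,0,1.5,0],[0.45,0,0,1.5,0]]]'; python3 -c "
from h import *
st([.4349,-.1148,.125])"
```

```text
clock: 19.0
position: [0.4351, -0.1147, 0.1226]
ee_rot: [-3.088, -0.384, 0.039]
force: [-0.4, -1.3, -1.8]
width: 0.654
t 19.00 p(mm) [ 435.1 -114.7  122.6] yaw 14.2 tool z [-0.0283  0.0266 -0.9992] F [-0.4 -1.3 -1.8] T [ 0.02 -0.01  0.02] w 0.654 q [ 0.41  0.32 -0.31  2.06  0.1   0.8  -1.29]
shift tool mm [-0.3 -0.1 -2.4]
clock: 19.2
position: [0.435, -0.1147, 0.1193]
ee_rot: [-3.088, -0.384, 0.039]
force: [-0.5, 0.3, -1.6]
width: 0.659
t 19.20 p(mm) [ 435.  -114.7  119.3] yaw 14.2 tool z [-0.0284  0.0266 -0.9992] F [-0.5  0.3 -1.6] T [-0.06 -0.05 -0.05] w 0.659 q [ 0.41  0.33 -0.31  2.07  0.11  0.79 -1.29]
shift tool mm [-0.2 -0.1 -5.7]
```

```bash
python3 -m inch '[[[0.45,0,0,1.5,0],[0.45,0,0,1.5,0]]]'; python3 -c "
from h import *
st([.4349,-.1148,.125])"; python3 -m inch '[[[0.45,0,0,1.5,0],[0.45,0,0,2,0]]]'; python3 -c "
from h import *
st([.4349,-.1148,.125])"
```

```text
clock: 19.4
position: [0.4349, -0.1145, 0.1161]
ee_rot: [-3.088, -0.384, 0.039]
force: [0.2, -0.1, -0.6]
width: 0.653
t 19.40 p(mm) [ 434.9 -114.5  116.1] yaw 14.2 tool z [-0.0283  0.0266 -0.9992] F [ 0.2 -0.1 -0.6] T [-0.04 -0.01  0.04] w 0.653 q [ 0.41  0.33 -0.31  2.07  0.11  0.79 -1.29]
shift tool mm [-0.3 -0.1 -8.9]
clock: 19.6
position: [0.4349, -0.1145, 0.1123]
ee_rot: [-3.088, -0.384, 0.038]
force: [0.4, -0.3, -1.0]
width: 0.657
t 19.60 p(mm) [ 434.9 -114.5  112.3] yaw 14.2 tool z [-0.0281  0.0266 -0.9993] F [ 0.4 -0.3 -1. ] T [ 0.02 -0.04 -0.02] w 0.657 q [ 0.4   0.34 -0.31  2.07  0.11  0.78 -1.29]
shift tool mm [ -0.4  -0.1 -12.6]
```

```bash
python3 -m inch '[[[0.45,0,0,2.5,0],[0.45,0,0,2.5,0],[0.45,0,0,2.5,0]]]'; python3 -c "
from h import *
st([.4349,-.1148,.08])"; python3 -m inch '[[[0.45,0,0,2.5,0],[0.45,0,0,2.5,0],[0.45,0,0,2.5,0]]]'; python3 -c "
from h import *
st([.4349,-.1148,.08])"
```

```text
clock: 19.9
position: [0.4348, -0.1143, 0.1042]
ee_rot: [-3.088, -0.384, 0.038]
force: [0.3, 0.3, -1.3]
width: 0.656
t 19.90 p(mm) [ 434.8 -114.3  104.2] yaw 14.2 tool z [-0.028   0.0265 -0.9993] F [ 0.3  0.3 -1.3] T [ 0.04  0.04 -0.01] w 0.656 q [ 0.4   0.35 -0.31  2.08  0.12  0.76 -1.3 ]
shift tool mm [ 0.5  1.4 24.2]
clock: 20.2
position: [0.4345, -0.1141, 0.096]
ee_rot: [-3.088, -0.384, 0.038]
force: [-0.2, 1.2, -0.9]
width: 0.654
t 20.20 p(mm) [ 434.5 -114.1   96. ] yaw 14.2 tool z [-0.0281  0.0266 -0.9993] F [-0.2  1.2 -0.9] T [ 0.02 -0.01  0.01] w 0.654 q [ 0.4   0.36 -0.3   2.09  0.12  0.73 -1.3 ]
shift tool mm [ 0.6  1.3 15.9]
```

```bash
python3 -m inch '[[[0.45,0,0.2,2.5,0],[0.45,0,0,2.5,0],[0.45,0,0,2.5,0]]]'; python3 -c "
from h import *
st([.4345,-.1143,.079])"; python3 -m inch '[[[0.45,0,0.2,2.5,0],[0.45,0,0,2,0]]]'; python3 -c "
from h import *
st([.4345,-.1143,.079])"
```

```text
clock: 20.5
position: [0.4343, -0.114, 0.0878]
ee_rot: [-3.088, -0.384, 0.038]
force: [-1.3, -0.0, -1.1]
width: 0.659
t 20.50 p(mm) [ 434.3 -114.    87.8] yaw 14.2 tool z [-0.0281  0.0266 -0.9993] F [-1.3 -0.  -1.1] T [-0.03 -0.08  0.03] w 0.659 q [ 0.39  0.38 -0.3   2.1   0.13  0.71 -1.31]
shift tool mm [0.3 0.6 8.8]
clock: 20.7
position: [0.4342, -0.1141, 0.0828]
ee_rot: [-3.088, -0.384, 0.038]
force: [-0.3, 0.7, -1.2]
width: 0.656
t 20.70 p(mm) [ 434.2 -114.1   82.8] yaw 14.2 tool z [-0.0282  0.0266 -0.9992] F [-0.3  0.7 -1.2] T [-0.02 -0.02 -0.02] w 0.656 q [ 0.39  0.38 -0.3   2.11  0.13  0.7  -1.31]
shift tool mm [0.3 0.4 3.8]
```

```bash
python3 -m inch '[[[0.45,0,0,1.5,0],[0.45,0,0,1,0]]]'; python3 -c "
from h import *
st([.4345,-.1143,.079])"; python3 -m inch '[[[0.45,0,0,0.8,0],[0.45,0,0,0.5,0]]]'; python3 -c "
from h import *
st([.4345,-.1143,.079])"
```

```text
clock: 20.9
position: [0.4341, -0.114, 0.0799]
ee_rot: [-3.088, -0.384, 0.039]
force: [0.3, -0.3, -0.9]
width: 0.663
t 20.90 p(mm) [ 434.1 -114.    79.9] yaw 14.2 tool z [-0.0284  0.0267 -0.9992] F [ 0.3 -0.3 -0.9] T [-0.04 -0.05 -0.  ] w 0.663 q [ 0.39  0.39 -0.3   2.11  0.14  0.7  -1.32]
shift tool mm [0.4 0.4 0.9]
clock: 21.1
position: [0.434, -0.114, 0.0785]
ee_rot: [-3.088, -0.384, 0.039]
force: [-0.5, -0.1, -2.3]
width: 0.656
t 21.10 p(mm) [ 434.  -114.    78.5] yaw 14.2 tool z [-0.0284  0.0267 -0.9992] F [-0.5 -0.1 -2.3] T [-0.08 -0.07  0.01] w 0.656 q [ 0.39  0.39 -0.29  2.11  0.14  0.69 -1.32]
shift tool mm [ 0.4  0.4 -0.5]
```

```bash
python3 -m inch '[[[0.45,0,0,0.7,0]]]'; python3 -m inch '[[[0.45,0,0,0.7,0]]]'; python3 -c "
from h import *
st([.4345,-.1143,.079])
s=eyes.get_image('side');crop(s,255,190,60,70,9,'s18.png')"
```

```text
clock: 21.2
position: [0.4338, -0.1139, 0.0779]
ee_rot: [-3.088, -0.384, 0.04]
force: [-4.2, 0.6, 8.5]
width: 0.657
clock: 21.3
position: [0.4336, -0.1139, 0.0776]
ee_rot: [-3.088, -0.384, 0.04]
force: [-4.2, 1.0, 12.5]
width: 0.656
t 21.30 p(mm) [ 433.6 -113.9   77.6] yaw 14.2 tool z [-0.0291  0.0264 -0.9992] F [-4.2  1.  12.5] T [0.13 0.77 0.04] w 0.656 q [ 0.39  0.39 -0.29  2.11  0.14  0.69 -1.32]
shift tool mm [ 0.7  0.6 -1.4]
```

View pics/s18.png

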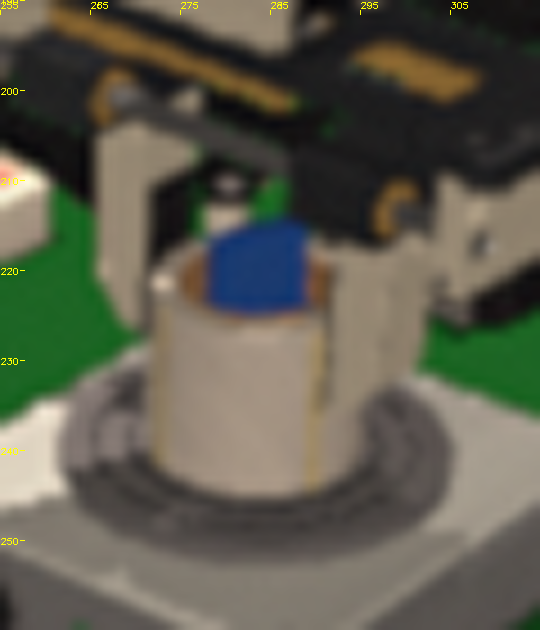

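```bash
python3 -m inch '[[[0.4,0,0,-0.4,0],[0.3,0,0,0,0],[0.2,0,0,0,0],[0.1,0,0,0,0],[0.1,0,0,0,0],[0.1,0,0,0,0]]]'; python3 -c "
from h import *
st([.4345,-.1143,.079])
s=eyes.get_image('side');crop(s,255,190,60,70,9,'s19.png')"
```

```text
clock: 21.95
position: [0.4344, -0.114, 0.0785]
ee_rot: [-3.088, -0.384, 0.037]
force: [-0.6, -0.8, 0.9]
width: 0.899
t 21.95 p(mm) [ 434.4 -114.    78.5] yaw 14.2 tool z [-0.0273  0.0261 -0.9993] F [-0.6 -0.8  0.9] T [-0.05 -0.08 -0.03] w 0.899 q [ 0.39  0.39 -0.29  2.11  0.14  0.69 -1.32]
shift tool mm [-0.   0.3 -0.5]
```

View pics/s19.png

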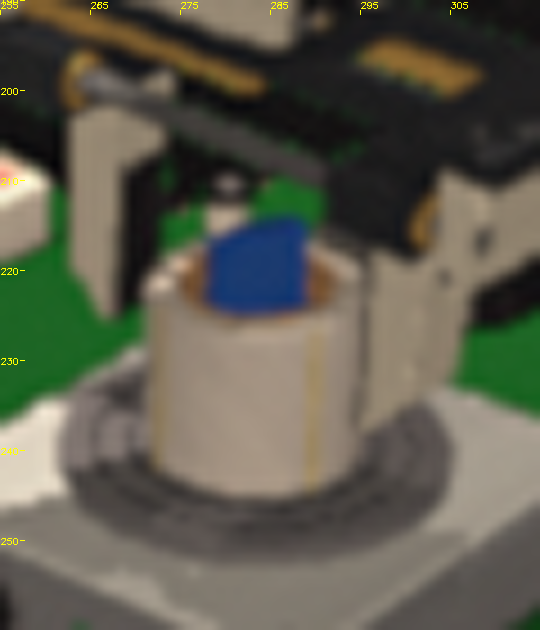

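```bash
python3 -m inch '[[[0.1,0,0,-8,0],[0.1,0,0,-12,0],[0.1,0,0,-25,0],[0.1,0,0,-40,0],[0.1,0,0,-40,0],[0.1,0,0,-20,0],[0.1,0,30,0,0],[0.1,0,45,0,0],[0.1,0,45,0,0],[0.1,0,45,0,0],[0.1,0,45,0,0],[0.1,0,0,0,0]]]'; python3 -c "
from h import *
import pickle
st()
s=eyes.get_image('side');t=eyes.get_image('top');pickle.dump((t,s),open('img6.pkl','wb'));crop(s,245,195,75,70,9,'s20.png');crop(t,310,170,85,85,7,'t20.png');cv2.imwrite('pics/s20f.png',s['frame']);cv2.imwrite('pics/t20f.png',t['frame'])"
```

```text
clock: 23.2
position: [0.4924, -0.3267, 0.2306]
ee_rot: [-3.09, -0.397, 0.03]
force: [-0.5, 0.7, 0.3]
width: 0.903
t 23.20 p(mm) [ 492.4 -326.7  230.6] yaw 14.6 tool z [-0.0223  0.0237 -0.9995] F [-0.5  0.7  0.3] T [ 0.   -0.02 -0.  ] w 0.903 q [ 0.65  0.41 -0.21  1.61  0.08  1.16 -0.89]
```

View pics/s20.png

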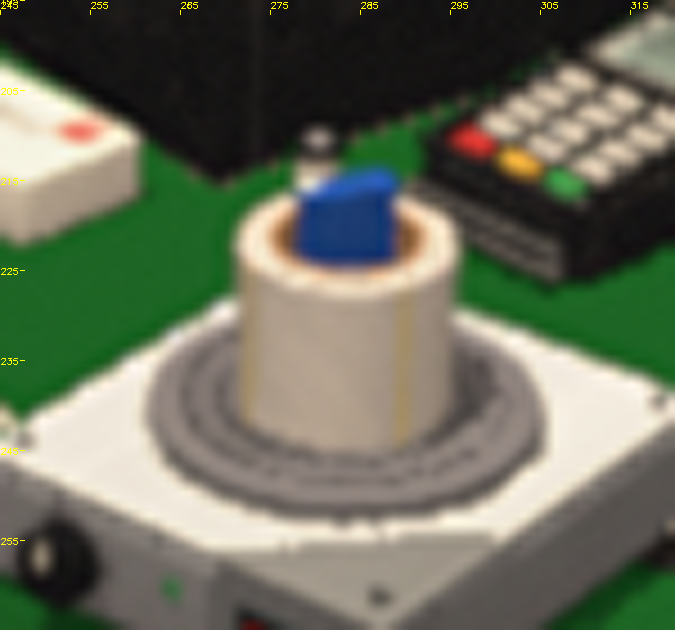

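View pics/t20.png

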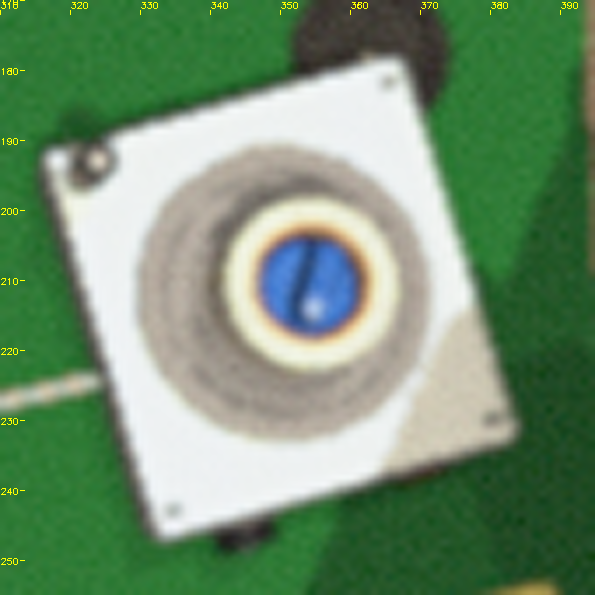

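View pics/s20f.png

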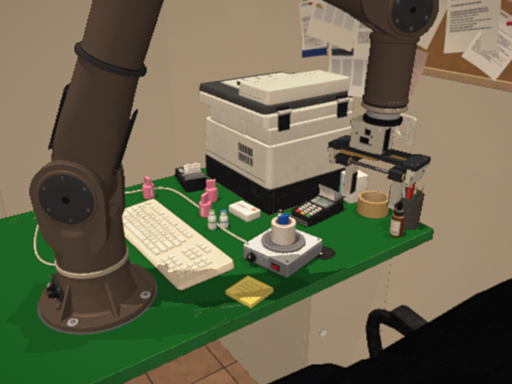

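View pics/t20f.png

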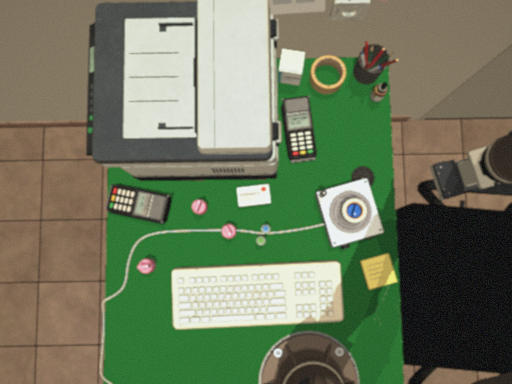

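```bash
python3 -c "
from h import *
import pickle
t,s=pickle.load(open('img6.pkl','rb'))
c=np.array([.4343,-.1145,.052])
ring=lambda d,z,r: np.array([proj(d,c+[r*np.cos(a),r*np.sin(a),z]) for a in np.linspace(0,6.28,90)])
y=np.radians(-14)
out=[]
for d,(x0,y0,w,h) in((s,(255,200,60,55)),(t,(325,185,60,55))):
  img=cv2.resize(d['frame'][y0:y0+h,x0:x0+w],None,fx=8,fy=8,interpolation=cv2.INTER_CUBIC)
  bar=np.array([proj(d,c+[i*.014*np.cos(y)-j*.005*np.sin(y),i*.014*np.sin(y)+j*.005*np.cos(y),.068]) for i,j in((-1,-1),(-1,1),(1,1),(1,-1))])
  for q,k in((ring(d,0,.03),(0,0,255)),(ring(d,.05,.03),(0,0,255)),(ring(d,.05,.02),(0,0,255)),(bar,(0,255,255))):
    cv2.polylines(img,[((q-[x0,y0]+.5)*8).astype(np.int32)],True,k,1)
  out.append(img)
cv2.imwrite('pics/ov20.png',np.vstack(out)[:,:])
import cv2 as c2; c2.imwrite('pics/ov20.png',c2.resize(np.hstack(out),(800,int(440*800/960))))
"
```

```text
(no output)
```

View pics/ov20.png

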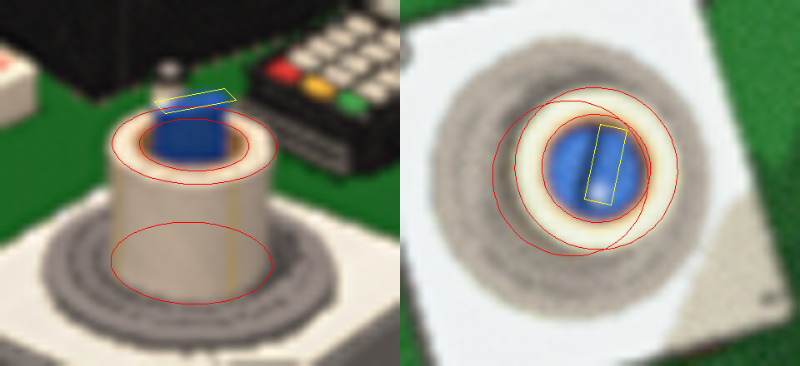

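```bash
python3 -m inch '[[[0.1,0,0,0,0],[0.1,0,0,0,0],[0.1,0,0,0,0]]]'; python3 -c "
from h import *
print(workorder.sign_off())"
```

```text
clock: 23.6
position: [0.4931, -0.3169, 0.2319]
ee_rot: [-3.083, -0.411, 0.028]
force: [-0.0, -0.6, 0.2]
width: 0.898
the job is handed in; nothing more can be done
None
```

The rewinder is ready: the blue hub is keyed and fully home on the spindle, and the label roll lies flat over it on the platter. I handed the job in at 23.6 s of the 72 s allowed, with the arm clear of everything.

- **Hub:** I gripped it by its bar and lowered it until the key rode on the spindle's end. Turning at about 4–10 N, the key dropped into the keyway at a yaw of about -12°. The hub then sank freely to the platter, with a force of 14 N at the final stop. The tool travel puts the underside at about 52 mm, its expected height.
- **Roll:** It went over the hub with almost no force, up to 12.5 N against the platter. I then opened the gripper and withdrew.
- **Last checks:** With the roll's outline for 52 mm and 102 mm drawn over both pictures, it matches. The hub's bar top matches to about a pixel. The vials, carton and pink look-alikes appear where they were.
- **Disagreements:**
  - The measured sink was 12.8 mm instead of 14 mm, probably because the tool was tilted 1–2° and the grip may have slipped slightly.
  - The side camera placed the spindle and hub about 0.5–0.9 px off my estimate, roughly 2 mm, so I shifted the roll's target position to suit.

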